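Put the poured miniatures into the drying rack

ROBOT

A 6-joint arm with a two-finger parallel gripper is mounted at the origin on the work surface. World frame = base frame: x ahead of the robot, y to its left, z up, the work surface at z = 0. Lengths are in m, angles in rad, forces in N, time in s.
With the tool pointing down it reaches from about 0.275 to 0.85 m from the base axis. Payload 5.2 kg.
Tool frame: the origin (TCP) lies midway between the tips of the shut fingers; the grasp point (between the pads) lies 19 mm behind it; z points along the fingers, x is the direction in which the jaws open and shut, and the axes are right-handed (so a half turn about z gives the same grasp; the last joint's range is limited). The gripper opens to 85 mm and grips with 20 to 120 N. Pads are 22 mm wide; open, the fingers measure 114 mm over their backs; the gripper's body (76 mm by 85 mm) begins 54 mm behind the grasp point. The pads swing forward as they close: fully open they stand 13 mm farther back than shut.
Start: joints at [-1.546, 0.259, 1.535, -0, 1.348, -0.203], TCP at [0.124, -0.536, 0.231] pointing down, gripper open.
Joint ranges: [-3.14, 3.14], [-0.91, 2.08], [0.19, 2.58], [-1.22, 4.36], [0.22, 2.71], [-3.12, 3.12]. Speed limits (rad/s): [2.57, 2.57, 3.14, 3.14, 3.14, 3.14].

INTERFACE

Orientations are given as a 3x3 rotation matrix whose columns are the frame's x, y, z axes.
In Python, from workcell import env gives the robot as it stands.
- The arm moves only by the tool step_arm, never from a script. Its argument "deltas" is a list of rows, each a list of 5 numbers: the shift along the tool's x, y, z scaled (see below), then the turn about the tool's z scaled (see below), then the gripper's target within -1 to 1 (shut at 1, half-way at 0, fully open at -1). In form: [[x, y, z, roll, fingers], ...]. A call has 1 to 8 rows; each row is the pose to reach, as a shift and turn from the pose measured when the call began, along the tool's axes at that moment, turning the shorter way round; what a row does not reach only later rows make up. The controller multiplies each number of a shift by 0.15 m and each number of a turn by 360 degrees. A row lasts 1/12 s, in which the tool goes at most 41.7 mm and 7.16 degrees, less where a joint would pass 70% of its speed; a pose out of reach is approached as far as the arm can. A call with a number of a shift or a turn outside -1 to 1 is refused whole. A call with a gripper value outside its range is refused whole. The fingers move at their own pace and stop on an object; the grip force is fixed at half the most. Time passes only in rows, so rows that repeat a pose let the fingers close. It gives the time, the measured TCP pose, the force and the opening at its end, in the units of the state.
- env.get_obs(): the state, without advancing time (a new reading comes with each control period).
- env.snapshot(name): name is "scene" or "top" or "wrist"; returns the picture (480x640x3 uint8, red, green, blue); there is no depth.
- env.get_calibration(name): a dict with "fx", "fy", "cx", "cy" (pixels), "dist_coeffs" ([k1, k2, p1, p2, k3] as OpenCV has them; the pictures are not rectified), "R" (3x3) and "t" (3): a world point X has camera coordinates R X + t. Camera axes: x right, y down, z forward; pixel columns grow to the right and rows downward; lengths in m; the calibration is good to about 2 mm. A picture is of the moment at which its call begins: read the wrist's pose just before it. get_calibration takes no time and is no camera call; for the wrist camera it gives the pose at the moment of the call.
- env.close_job(): hands the job in, once; it reports no verdict.
The state is a dict: "time": time; "joints": joint angles; "dq": joint speeds; "tau": joint torques, N m; "eef_pos": TCP position; "ee_rot": TCP orientation; "contact_force": force on the tool from outside, world axes, zero at the start; "wrist_torque": the same for the moment, N m; "grip_width": finger opening in m.
Only numpy, scipy, OpenCV 4.12 (cv2) and the standard library are available. Lean on these libraries where they do the work, as an engineer would, in place of code of your own. Each camera call takes 0.05 s, during which the arm holds its last target. There are 200 camera calls.

TASK

Loosen the clamp knob on top of the drying rack and slide the retaining bar aside, clear of the bottom bay; then lay every miniature canvas flat in the tray, painted face up and side by side, and slide the loaded tray by its handle fully home into the bottom bay. Slide the bar back in front of the tray's rim beside the handle, clamp the knob tight again, and leave everything else on the bench where it stands.

Things in the scene. Friction and masses are not known exactly. Their poses are not given: they have to be found in the camera images.
- rack: Low plywood drying rack, fixed, 260 mm wide, 142 mm high. Origin on the bench (z = 0) at the middle of its front face; own x points into the bays, y left as one looks in. Its 12 mm base board runs 300 mm out in front as a loading apron. The upper bay, with finished pictures, is not used. A tape roll and a pot stand on its top, over 95 mm behind the front, up to 192 mm above the bench.
- bay_home (a point): On the base board, on the centre line of the bottom bay, 97 mm behind the front face: where the tray's origin is when the tray is against the bay's back wall. Axes as the rack's.
- bay_mouth (a point): Middle of the bottom bay's mouth, in the front face, on the base board (12 mm above the bench); axes as the rack's. The bay is 60 mm high; two wooden guides, 20 mm high, taper from 233 mm apart at the mouth to 197 mm apart 45 mm inside, then run straight to the back wall, 192 mm inside. The tray slides on the base board between them.
- retainer (a joint): Retaining bar's place along the rail on the rack's front top edge, m. 0: parked at the left end (rack +y), 145 mm left of the bay's centre line; grows to the right up to 0.115 (30 mm left of it). Below 0.03 it is clear of the bay; above 0.07 it stands before the rim of a tray that is home, left of its handle. Loose, it slides with about 2 N; clamped, it does not move (over 30 N).
- clamp_knob (a joint): Angle of the clamp knob on the bar's carriage, rad: 0 tight, 1.4 (stop) fully loose. Loosens anticlockwise seen from above, tightens clockwise. Grips the rail below about 0.4, counts as tight below 0.2. Turning takes 0.1 N m, up to 0.2 when tightening; it stays where it is left and rides on the carriage, which can be slid by it.
- knob_grip (a point): Middle of the clamp knob's black wing, on its vertical axis, 5 mm behind the front face, 192 mm above the bench. The wing is 46 mm long (own y), 12 mm thick (own x), 24 mm high (178 to 202 mm above the bench); the carriage's top below it, 30 x 32 mm, is at 168 mm. At joint 0 the wing lies along the rail.
- retainer_bar (a point): Point in the retaining bar, 26 mm above the bench: a steel strip 14 mm wide, 6 mm thick, hanging from the carriage to 16 mm above the bench, 4 to 10 mm in front of the front face.
- tray: Aluminium tray 190 x 190 mm, 4 mm floor, 4 mm rims 16 mm high, about 0.45 kg. Origin: centre of the square's underside. Wooden handle on the middle of its front: bar 22 mm wide (y), 20 mm high (6 to 26 mm above the underside), from x = -95 to -200 mm. Starts askew on the apron, own +x towards the bay. Home, its front rim is 2 mm inside the front face and the handle stands out.
- canvas1: Miniature stretched canvas, 70 (own x) x 50 (own y) x 16 mm, about 50 g, painted face up (own z). Origin at the centre of its underside. Lies on the bench; may be absent (None). Two rows of two fit side by side in the tray.
- canvas2: Miniature stretched canvas, 70 (own x) x 50 (own y) x 16 mm, about 50 g, painted face up (own z). Origin at the centre of its underside. Lies on the bench; may be absent (None). Two rows of two fit side by side in the tray.
- canvas3: Miniature stretched canvas, 70 (own x) x 50 (own y) x 16 mm, about 50 g, painted face up (own z). Origin at the centre of its underside. Lies on the bench; may be absent (None). Two rows of two fit side by side in the tray.
- canvas4: Miniature stretched canvas, 70 (own x) x 50 (own y) x 16 mm, about 50 g, painted face up (own z). Origin at the centre of its underside. Lies on the bench; may be absent (None). Two rows of two fit side by side in the tray.
- squeeze_a: Bystander: squeeze bottle, 52 mm wide, 165 mm high; origin at its foot.
- squeeze_b: Bystander: squeeze bottle, 52 mm wide, 165 mm high; origin at its foot.
- paint_jar: Bystander: lidded paint jar, 56 mm wide, 60 mm high, stands among the canvases; origin at its foot.
- scraper: Bystander: flat scraper with a wooden handle, 190 mm long, lying; origin between handle and blade.
- mix_cup: Bystander: paper mixing cup, 66 mm wide, 85 mm high; origin at its foot.
- brush: Bystander: paint brush, 200 mm long, lying; origin under its middle.
- tape_roll: Bystander: roll of tape lying flat, 90 mm wide, 24 mm high; origin at its foot.
Mind the look-alikes: they are no part of the job. What is shaped like the canvas2 but orange or red is not meant.

How it is judged:
By the outcome, as a careful person would: the job done as asked, in the order asked, and still so for the second after the job is handed in, with the robot touching nothing.
Of canvas1, canvas2, canvas3, canvas4 only 3 to 4 are there at a start; the rules pass over those that are not, and their reading is None.
At some moment in a run one of canvas1, canvas2, canvas3, canvas4 may be knocked a few centimetres aside while the robot is not near it.
Once in a run the grip may slacken for a moment while it holds something.
It also fails if it takes over 200 s, if anything falls off the work surface, if the arm or the gripper's body presses on something with over 40 N, if the wrist force passes 120 N, or if a joint passes its speed limit or range.

## Working session

There is one attempt and no reset: what is moved stays moved. The work goes in short steps, Python scripts to look and compute and a tool call to move; the robot and the scene stay as the last step left them, time stands still between calls to the robot, and variables do not carry over. Pictures are saved under pics/ and viewed, about 12 in all and at most 16, crops included, and the job is handed in when it is done.

Besides the shell and the picture viewer there is one more tool, called after "Request:" as name(argument=value, ...), one argument or row to a line, values as JSON. step_arm: Moves the arm, as the interface text tells. Shifts and turns lie within -1 to 1; 1 stands for 0.15 m of shift or 360 degrees of turn. Its arguments: {"type":"object","properties":{"deltas":{"type":"array"}},"required":["deltas"]}

```bash
mkdir -p pics; ls
cat > h.py <<'E'
import numpy as np,cv2
from workcell import env
def snap(n,f):
    c=env.get_calibration(n); im=env.snapshot(n)
    cv2.imwrite('pics/'+f+'.png',im[:,:,::-1]); np.save('pics/'+f+'.npy',{k:np.array(v) for k,v in c.items()},allow_pickle=True); return im,c
def KD(c): return np.array([[c['fx'],0,c['cx']],[0,c['fy'],c['cy']],[0,0,1.]]),np.array(c['dist_coeffs'],float)
def px2w(c,uv,z):
    K,D=KD(c); p=cv2.undistortPoints(np.array(uv,float).reshape(-1,1,2),K,D).reshape(-1,2)
    R=np.array(c['R']);t=np.array(c['t']);C=-R.T@t
    d=np.c_[p,np.ones(len(p))]@R
    return C+d*((np.asarray(z)-C[2])/d[:,2])[:,None]
def w2px(c,X):
    K,D=KD(c); return cv2.projectPoints(np.array(X,float).reshape(-1,1,3),cv2.Rodrigues(np.array(c['R'],float))[0],np.array(c['t'],float),K,D)[0].reshape(-1,2)
def load(f): return np.load('pics/'+f+'.npy',allow_pickle=True).item()
E
python3 - <<'E'
from h import *
for n in('scene','top','wrist'):
    im,c=snap(n,n+'0'); R=np.array(c['R']);print(n,-R.T@np.array(c['t']),R[2])
print({k:np.round(v,3) for k,v in env.get_obs().items()})
E
```

```text
pics
scene [ 0.94529326 -0.59206559  1.20022365] [-0.30683533  0.4317327  -0.84820926]
top [ 0.34052551 -0.0844354   1.81008096] [ 0.1377773   0.00379177 -0.99045598]
wrist [ 0.19896474 -0.51812733  0.37372032] [-0.29425962 -0.06609365 -0.95343742]
{'time': np.float64(0.15), 'joints': array([-1.546,  0.259,  1.536, -0.   ,  1.348, -0.203]), 'dq': array([ 0.   , -0.   , -0.005, -0.   ,  0.   , -0.001]), 'tau': array([ 2.0000e-03, -4.4639e+01, -2.9082e+01, -0.0000e+00,  8.0000e-03,
        0.0000e+00]), 'eef_pos': array([ 0.124, -0.535,  0.231]), 'ee_rot': array([[ 0.226, -0.974, -0.   ],
       [-0.974, -0.226,  0.001],
       [-0.001, -0.   , -1.   ]]), 'contact_force': array([-0.013, -0.717, -0.295]), 'wrist_torque': array([0.038, 0.006, 0.022]), 'grip_width': np.float64(0.086)}
```

View pics/top0.png

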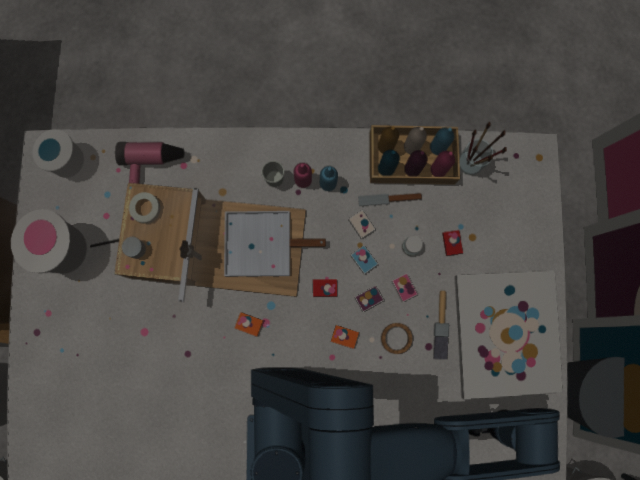

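View pics/scene0.png

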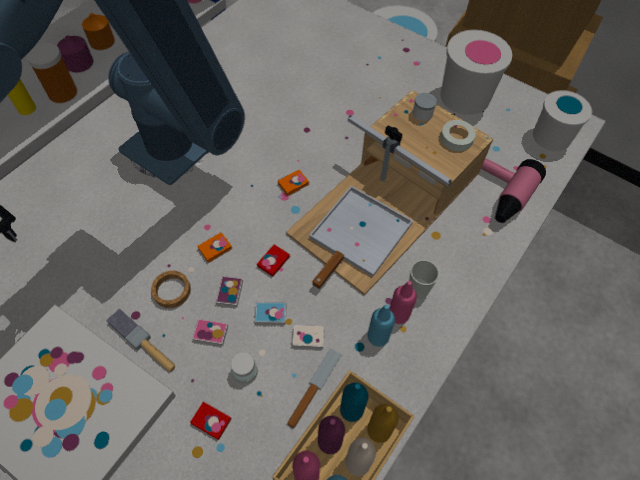

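Run:
```python
import cv2,numpy as np
s=cv2.imread('pics/scene0.png');t=cv2.imread('pics/top0.png')
b=lambda i:cv2.convertScaleAbs(i,alpha=1.6,beta=10)
cv2.imwrite('pics/c1.png',b(cv2.resize(s[190:380,180:440],(780,570),interpolation=cv2.INTER_CUBIC)))
cv2.imwrite('pics/c2.png',b(cv2.resize(t[175:345,110:350],(800,567),interpolation=cv2.INTER_CUBIC)))
```

```text
(no output)
```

View pics/c1.png

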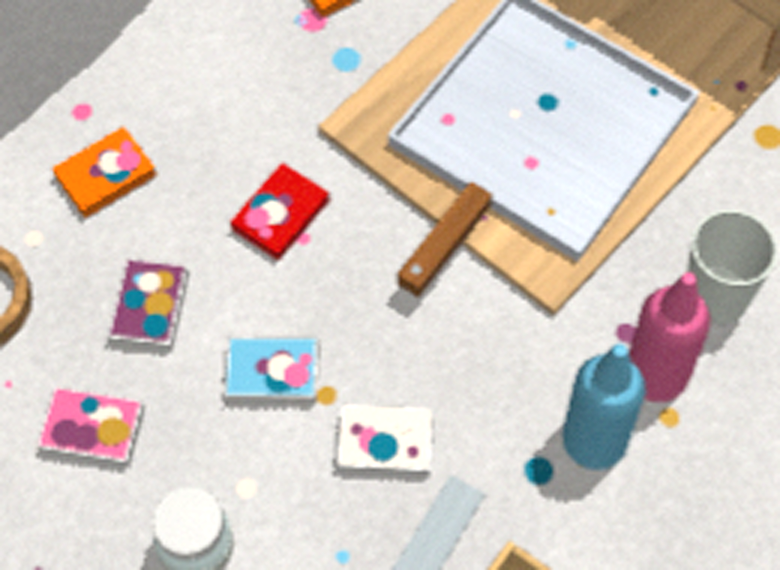

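View pics/c2.png

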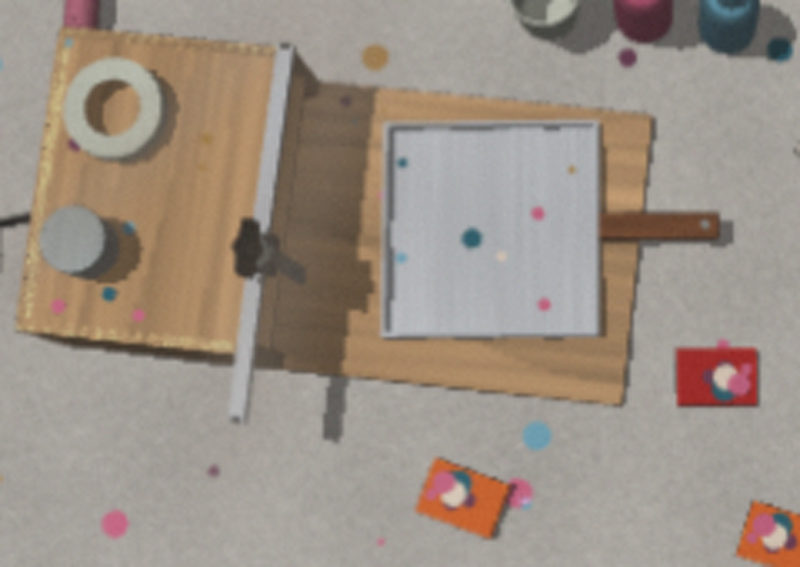

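Run:
```python
from h import *
T=load('top0');S=load('scene0')
t=lambda p:[(110+u*.3,175+v*.3) for u,v in p]
s=lambda p:[(180+u/3,190+v/3) for u,v in p]
np.set_printoptions(precision=3,suppress=True)
print('canv top W B Pk Pu',px2w(T,[(362,223),(364,259),(404,288),(370,298)],.016))
print('scene',px2w(S,s([(385,435),(271,367),(92,424),(149,301)]),.016))
print('jar',px2w(T,[(414,244)],.06),px2w(S,s([(190,518)]),.06))
print('tray rim corners',px2w(T,t([(385,124),(600,124),(600,336),(383,336)]),.028))
print('handle',px2w(T,t([(600,224),(718,227)]),.036))
print('apron',px2w(T,t([(652,117),(622,405)]),.012),px2w(S,s([(320,132),(552,312)]),.012))
print('knob',px2w(T,t([(247,248)]),.202),px2w(S,[(392,133)],.202))
print('rail ends',px2w(T,t([(286,47),(237,418)]),.16))
print('rack top',px2w(T,t([(64,30),(20,330),(280,47)]),.142))
print('bottles',px2w(T,[(303,175),(329,178),(274,174)],.12))
```

```text
canv top W B Pk Pu [[ 0.665 -0.228  0.016]
 [ 0.558 -0.234  0.016]
 [ 0.474 -0.351  0.016]
 [ 0.445 -0.252  0.016]]
scene [[ 0.664 -0.226  0.016]
 [ 0.56  -0.234  0.016]
 [ 0.481 -0.351  0.016]
 [ 0.447 -0.248  0.016]]
jar [[ 0.598 -0.375  0.06 ]] [[ 0.601 -0.371  0.06 ]]
tray rim corners [[ 0.692  0.174  0.028]
 [ 0.693 -0.016  0.028]
 [ 0.506 -0.019  0.028]
 [ 0.504  0.17   0.028]]
handle [[ 0.603 -0.018  0.036]
 [ 0.601 -0.12   0.036]]
apron [[ 0.703 -0.062  0.012]
 [ 0.447 -0.038  0.012]] [[ 0.456 -0.041  0.012]
 [ 0.707 -0.063  0.012]]
knob [[0.556 0.256 0.202]] [[0.561 0.248 0.202]]
rail ends [[0.73  0.24  0.16 ]
 [0.424 0.269 0.16 ]]
rack top [[0.749 0.435 0.142]
 [0.494 0.459 0.142]
 [0.734 0.248 0.142]]
bottles [[ 0.782 -0.054  0.12 ]
 [ 0.774 -0.128  0.12 ]
 [ 0.784  0.027  0.12 ]]
```

Request:
step_arm(
  deltas=[
    [-0.63, -0.83, -0.5, 0.05, -1],
    [-0.63, -0.83, -0.5, 0.05, -1],
    [-0.63, -0.83, -0.5, 0.05, -1],
    [-0.63, -0.83, -0.5, 0.05, -1],
    [-0.63, -0.83, -0.5, 0.05, -1],
    [-0.63, -0.83, -0.5, 0.05, -1],
  ],
)

```text
time: 0.65
eef_pos: [0.2257, -0.4142, 0.3075]
ee_rot: [[-0.082, -0.997, 0.001], [-0.997, 0.082, -0.002], [0.002, -0.001, -1.0]]
contact_force: [0.3, -0.6, -0.3]
grip_width: 0.0854
```

Request:
step_arm(
  deltas=[
    [-0.92, -0.37, 0, 0, -1],
    [-0.92, -0.37, 0, 0, -1],
    [-0.92, -0.37, 0, 0, -1],
    [-0.92, -0.37, 0, 0, -1],
    [-0.92, -0.37, 0, 0, -1],
    [-0.92, -0.37, 0, 0, -1],
  ],
)

```text
time: 1.15
eef_pos: [0.2922, -0.2814, 0.3067]
ee_rot: [[-0.081, -0.997, 0.0], [-0.997, 0.081, -0.002], [0.002, -0.0, -1.0]]
contact_force: [0.8, -0.4, 0.1]
grip_width: 0.0855
```

Request:
step_arm(
  deltas=[
    [-0.92, -0.37, 0, 0, -1],
    [-0.92, -0.37, 0, 0, -1],
    [-0.92, -0.37, 0, 0, -1],
    [-0.92, -0.37, 0, 0, -1],
    [-0.92, -0.37, 0, 0, -1],
    [-0.92, -0.37, 0, 0, -1],
  ],
)

```text
time: 1.65
eef_pos: [0.3589, -0.1492, 0.3058]
ee_rot: [[-0.079, -0.997, -0.001], [-0.997, 0.079, -0.002], [0.002, 0.001, -1.0]]
contact_force: [0.9, -0.7, 0.2]
grip_width: 0.0856
```

Request:
step_arm(
  deltas=[
    [-0.92, -0.37, 0, 0, -1],
    [-0.92, -0.37, 0, 0, -1],
    [-0.92, -0.37, 0, 0, -1],
    [-0.92, -0.37, 0, 0, -1],
    [-0.92, -0.37, 0, 0, -1],
    [-0.92, -0.37, 0, 0, -1],
  ],
)

```text
time: 2.15
eef_pos: [0.4257, -0.0174, 0.3048]
ee_rot: [[-0.079, -0.997, -0.003], [-0.997, 0.079, -0.003], [0.003, 0.002, -1.0]]
contact_force: [-0.3, -0.7, -0.3]
grip_width: 0.0852
```

Request:
step_arm(
  deltas=[
    [-0.92, -0.37, 0, 0, -1],
    [-0.92, -0.37, 0, 0, -1],
    [-0.92, -0.37, 0, 0, -1],
    [-0.92, -0.37, 0, 0, -1],
    [-0.92, -0.37, 0, 0, -1],
    [-0.92, -0.37, 0, 0, -1],
  ],
)

```text
time: 2.65
eef_pos: [0.4926, 0.114, 0.3034]
ee_rot: [[-0.079, -0.997, -0.004], [-0.997, 0.079, -0.004], [0.004, 0.004, -1.0]]
contact_force: [0.2, -0.7, 0.4]
grip_width: 0.0855
```

```bash
cat >> h.py <<'E'
def go(p,yaw=None):
    "tool-frame call numbers to reach TCP p, tool x at yaw deg"
    o=env.get_obs();R=np.array(o['ee_rot']);e=np.array(o['eef_pos']);y0=np.degrees(np.arctan2(R[1,0],R[0,0]))
    d=R.T@(np.array(p)-e)/.15; r=0 if yaw is None else -((yaw-y0+90)%180-90)/360
    print('at',np.round(e,4),'yaw %.1f'%y0,'w %.3f'%o['grip_width'],'F',np.round(o['contact_force'],1),'t %.1f'%o['time'],'j6 %.2f'%o['joints'][5],'-> xyz',np.round(d,3),'roll %.4f'%r)
E
python3 - <<'E'
from h import *
o=env.get_obs();im,c=snap('wrist','w1');go([.56,.252,.3],-95)
print(w2px(c,[[.56,.252,.202],[.605,.248,.012],[.558,.25,.168]]))
E
```

```text
at [0.4922 0.1135 0.3036] yaw -94.6 w 0.085 F [-0.1 -0.1 -0.4] t 2.7 j6 1.66 -> xyz [-0.957 -0.377  0.018] roll 0.0011
[[112.32430682 157.58438754]
 [198.56734098 104.01796535]
 [140.57422722 156.29662261]]
```

View pics/w1.png

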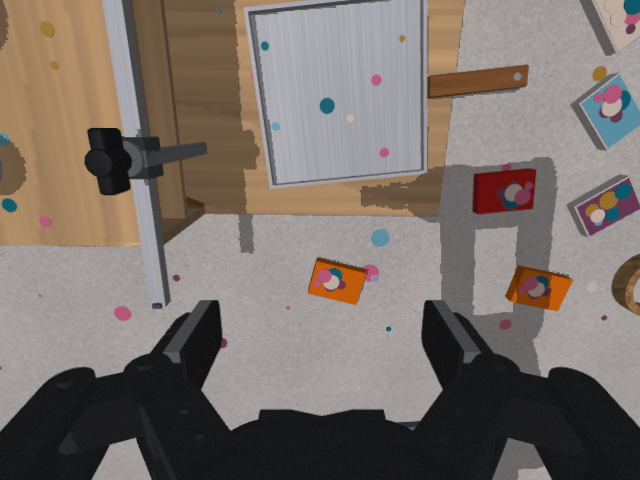

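Run:
```python
from h import *
np.set_printoptions(precision=4,suppress=True)
c=load('w1')
print('knob',px2w(c,[(109,161)],.202),'ends',px2w(c,[(104,130),(114,192)],.202))
print('rail front edge',px2w(c,[(127,0),(163,305)],.16))
print('tray rim',px2w(c,[(246,9),(427,171),(272,187)],.028))
print('handle',px2w(c,[(428,87),(527,77)],.036))
print('apron corner',px2w(c,[(441,216)],.012),px2w(c,[(466,0)],.012))
print('bar foot',px2w(c,[(206,148)],.016))
```

```text
knob [[0.5579 0.2549 0.202 ]] ends [[0.5781 0.2527 0.202 ]
 [0.5366 0.2571 0.202 ]]
rail front edge [[0.6638 0.2373 0.16  ]
 [0.4242 0.2654 0.16  ]]
tray rim [[ 0.6908  0.1761  0.028 ]
 [ 0.5087 -0.0151  0.028 ]
 [ 0.5043  0.1721  0.028 ]]
handle [[ 0.6006 -0.0122  0.036 ]
 [ 0.6016 -0.1181  0.036 ]]
apron corner [[ 0.4471 -0.0388  0.012 ]] [[ 0.6849 -0.0579  0.012 ]]
bar foot [[0.5553 0.2472 0.016 ]]
```

Run:
```python
from h import *
go([.558,.255,.24],-95.5)
```

```text
at [0.4922 0.1135 0.3036] yaw -94.6 w 0.085 F [-0.1 -0.1 -0.4] t 2.7 j6 1.66 -> xyz [-0.977 -0.363  0.418] roll 0.0025
```

Request:
step_arm(
  deltas=[
    [-0.977, -0.363, 0.1, 0.0025, -1],
    [-0.977, -0.363, 0.2, 0.0025, -1],
    [-0.977, -0.363, 0.3, 0.0025, -1],
    [-0.977, -0.363, 0.418, 0.0025, -1],
    [-0.977, -0.363, 0.418, 0.0025, -1],
    [-0.977, -0.363, 0.418, 0.0025, -1],
    [-0.977, -0.363, 0.418, 0.0025, -1],
  ],
)

```text
time: 3.28
eef_pos: [0.5582, 0.2526, 0.2401]
ee_rot: [[-0.098, -0.995, -0.005], [-0.995, 0.098, -0.006], [0.006, 0.004, -1.0]]
contact_force: [-0.6, 0.1, 0.6]
grip_width: 0.0855
```

Run:
```python
from h import *
im,c=snap('wrist','w2')
go([.558,.255,.176],-95.5)
```

```text
at [0.5585 0.2526 0.2412] yaw -95.6 w 0.085 F [-0.1 -0.3  0.5] t 3.3 j6 1.92 -> xyz [-0.018  0.004  0.435] roll -0.0004
```

View pics/w2.png

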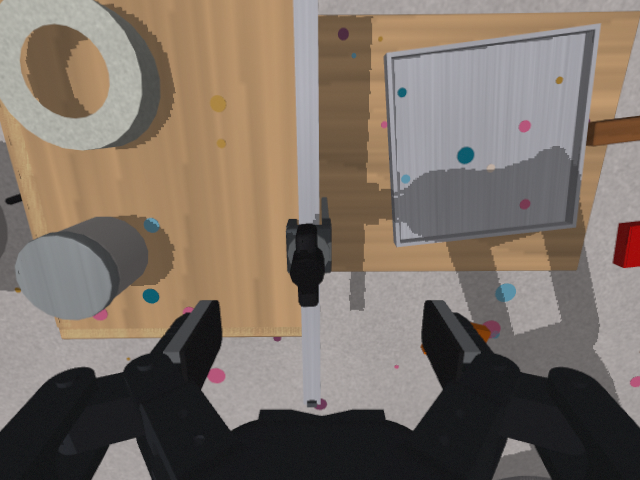

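Run:
```python
from h import *
np.set_printoptions(precision=4,suppress=True)
c=load('w2')
print(px2w(c,[(308,264),(309,224),(309,304)],.202))
R=np.array([[-.098,-.995,0],[-.995,.098,0],[0,0,-1]])
print('tray rim',px2w(c,[(388,55),(600,25),(577,226),(396,245)],.028))
print('rail',px2w(c,[(317,0),(320,400),(294,0),(304,400)],.16))
print('apron',px2w(c,[(336,14),(600,12),(340,271),(580,270)],.012))
print(w2px(c,[[.558,.255,.202]]))
```

```text
[[0.5622 0.2595 0.202 ]
 [0.5854 0.2564 0.202 ]
 [0.5371 0.2617 0.202 ]]
tray rim [[ 0.6906  0.177   0.028 ]
 [ 0.6949 -0.0114  0.028 ]
 [ 0.5073 -0.0165  0.028 ]
 [ 0.5047  0.1751  0.028 ]]
rail [[0.7008 0.2407 0.16  ]
 [0.4286 0.2658 0.16  ]
 [0.702  0.2533 0.16  ]
 [0.4299 0.2785 0.16  ]]
apron [[ 0.7317  0.2209  0.012 ]
 [ 0.7082 -0.0213  0.012 ]
 [ 0.4731  0.2378  0.012 ]
 [ 0.4473 -0.0384  0.012 ]]
[[316.7379 270.1556]]
```

Run:
```python
from h import *
go([.561,.257,.176],-95.3)
```

```text
at [0.5585 0.2526 0.2412] yaw -95.6 w 0.085 F [-0.1 -0.3  0.5] t 3.3 j6 1.92 -> xyz [-0.033 -0.015  0.435] roll -0.0009
```

Request:
step_arm(
  deltas=[
    [-0.033, -0.015, 0.2, -0.001, -1],
    [-0.033, -0.015, 0.435, -0.001, -1],
    [-0.033, -0.015, 0.435, -0.001, -1],
    [-0.033, -0.015, 0.435, -0.001, 0.5],
    [-0.033, -0.015, 0.435, -0.001, 1],
    [-0.033, -0.015, 0.435, -0.001, 1],
    [-0.033, -0.015, 0.435, -0.001, 1],
    [-0.033, -0.015, 0.435, -0.001, 1],
  ],
)

```text
time: 4.0
eef_pos: [0.5619, 0.2571, 0.1778]
ee_rot: [[-0.092, -0.996, 0.0], [-0.996, 0.092, -0.004], [0.004, -0.001, -1.0]]
contact_force: [0.7, -0.4, 0.2]
grip_width: 0.0256
```

Request:
step_arm(
  deltas=[
    [0, 0, 0, 0, 1],
    [0, 0, 0, 0, 1],
    [0, 0, 0, 0, 1],
    [0, 0, 0, 0, 1],
  ],
)

```text
time: 4.33
eef_pos: [0.5622, 0.26, 0.1784]
ee_rot: [[-0.091, -0.996, 0.002], [-0.996, 0.091, 0.0], [-0.001, -0.002, -1.0]]
contact_force: [1.6, 8.8, -2.2]
grip_width: 0.0107
```

Request:
step_arm(
  deltas=[
    [0, 0, 0, -0.019, 1],
    [0, 0, 0, -0.038, 1],
    [0, 0, 0, -0.057, 1],
    [0, 0, 0, -0.076, 1],
    [0, 0, 0, -0.095, 1],
    [0, 0, 0, -0.11, 1],
    [0, 0, 0, -0.11, 1],
  ],
)

```text
time: 4.92
eef_pos: [0.5617, 0.2628, 0.1783]
ee_rot: [[0.57, -0.822, 0.002], [-0.822, -0.57, 0.005], [-0.003, -0.004, -1.0]]
contact_force: [-0.8, 9.2, -3.3]
grip_width: 0.0106
```

Request:
step_arm(
  deltas=[
    [0, 0, 0, -0.019, 1],
    [0, 0, 0, -0.038, 1],
    [0, 0, 0, -0.057, 1],
    [0, 0, 0, -0.076, 1],
    [0, 0, 0, -0.095, 1],
    [0, 0, 0, -0.11, 1],
    [0, 0, 0, -0.11, 1],
  ],
)

```text
time: 5.5
eef_pos: [0.5611, 0.2645, 0.1783]
ee_rot: [[0.964, -0.264, 0.001], [-0.264, -0.964, 0.007], [-0.001, -0.007, -1.0]]
contact_force: [-0.7, 5.9, -3.0]
grip_width: 0.0108
```

Run:
```python
from h import *
print(env.get_obs()['wrist_torque'])
go([.4605,.2664,.176])
```

```text
[ 0.69106696 -0.05834381  0.03582865]
at [0.5611 0.2645 0.1783] yaw -15.3 w 0.011 F [-0.7  5.9 -3. ] t 5.5 j6 0.52 -> xyz [-0.65   0.165  0.015] roll 0.0000
```

Request:
step_arm(
  deltas=[
    [-0.1, 0.018, 0, 0, 1],
    [-0.2, 0.035, 0, 0, 1],
    [-0.3, 0.053, 0, 0, 1],
    [-0.4, 0.07, 0, 0, 1],
    [-0.5, 0.088, 0, 0, 1],
    [-0.6, 0.106, 0, 0, 1],
    [-0.63, 0.111, 0, 0, 1],
    [-0.63, 0.111, 0, 0, 1],
  ],
)

```text
time: 6.17
eef_pos: [0.4643, 0.2737, 0.1783]
ee_rot: [[0.965, -0.263, -0.0], [-0.263, -0.965, 0.007], [-0.002, -0.007, -1.0]]
contact_force: [-1.2, -0.2, -4.4]
grip_width: 0.0105
```

Request:
step_arm(
  deltas=[
    [0, 0, 0, 0, 1],
    [0, 0, 0, 0, 0.3],
    [0, 0, 0, 0, 0.3],
    [0, 0, 0, 0, 0.3],
    [0, 0, 0, 0, 0.3],
  ],
)

```text
time: 6.58
eef_pos: [0.465, 0.2737, 0.1786]
ee_rot: [[0.965, -0.264, 0.001], [-0.264, -0.965, 0.007], [-0.001, -0.007, -1.0]]
contact_force: [-0.4, 0.3, -0.7]
grip_width: 0.0299
```

Request:
step_arm(
  deltas=[
    [0, 0, -0.3, 0, 0.3],
    [0, 0, -0.6, 0.02, 0],
    [0, 0, -0.95, 0.04, -1],
    [0, 0, -0.95, 0.06, -1],
    [0, 0, -0.95, 0.08, -1],
    [0, 0, -0.95, 0.1, -1],
    [0, 0, -0.95, 0.1, -1],
  ],
)

```text
time: 7.17
eef_pos: [0.4653, 0.2726, 0.3219]
ee_rot: [[0.622, -0.783, 0.002], [-0.783, -0.622, 0.008], [-0.005, -0.007, -1.0]]
contact_force: [0.3, 0.1, -0.7]
grip_width: 0.0854
```

Request:
step_arm(
  deltas=[
    [0.905, 0.47, 0, 0.02, -1],
    [0.905, 0.47, 0, 0.04, -1],
    [0.905, 0.47, 0, 0.06, -1],
    [0.905, 0.47, 0, 0.08, -1],
    [0.905, 0.47, 0, 0.1, -1],
    [0.905, 0.47, 0, 0.1075, -1],
    [0.905, 0.47, 0, 0.1075, -1],
  ],
)

```text
time: 7.75
eef_pos: [0.4947, 0.1215, 0.3205]
ee_rot: [[-0.005, -1.0, 0.002], [-1.0, 0.005, 0.008], [-0.008, -0.002, -1.0]]
contact_force: [-0.5, 0.2, 0.3]
grip_width: 0.0854
```

Request:
step_arm(
  deltas=[
    [1, 0, 0, 0, -1],
    [1, 0, 0, 0, -1],
    [1, 0, 0, 0, -1],
    [1, 0, 0, 0, -1],
    [1, 0, 0, 0, -1],
  ],
)

```text
time: 8.17
eef_pos: [0.494, -0.0328, 0.3189]
ee_rot: [[-0.004, -1.0, 0.001], [-1.0, 0.004, 0.005], [-0.005, -0.001, -1.0]]
contact_force: [0.4, -0.0, -0.1]
grip_width: 0.0853
```

Request:
step_arm(
  deltas=[
    [1, 0, 0, 0, -1],
    [1, 0, 0, 0, -1],
    [1, 0, 0, 0, -1],
    [1, 0, 0, 0, -1],
    [1, 0, 0, 0, -1],
    [1, 0, 0, 0, -1],
  ],
)

```text
time: 8.67
eef_pos: [0.4935, -0.1834, 0.3174]
ee_rot: [[-0.003, -1.0, -0.0], [-1.0, 0.003, 0.007], [-0.007, 0.0, -1.0]]
contact_force: [0.5, -0.3, -0.5]
grip_width: 0.0854
```

Request:
step_arm(
  deltas=[
    [0.4, 0, 0, 0, -1],
    [0.4, 0, 0, 0, -1],
    [0.4, 0, 0, 0, -1],
    [0.4, 0, 0, 0, -1],
  ],
)

```text
time: 9.0
eef_pos: [0.4936, -0.2422, 0.3167]
ee_rot: [[-0.001, -1.0, -0.0], [-1.0, 0.001, 0.008], [-0.008, 0.001, -1.0]]
contact_force: [-0.4, 0.6, 0.8]
grip_width: 0.0854
```

Run:
```python
from h import *
im,c=snap('wrist','w3')
go([.56,-.234,.1])
print(w2px(c,[[.665,-.228,.016],[.559,-.234,.016],[.478,-.351,.016],[.446,-.25,.016]]))
```

```text
at [ 0.4936 -0.2416  0.3169] yaw -90.0 w 0.085 F [0.2 0.8 0.1] t 9.1 j6 0.91 -> xyz [-0.039 -0.443  1.446] roll 0.0000
[[311.20616847  39.64352134]
 [316.8568822  137.19671477]
 [406.99719327 202.04257556]
 [329.17981795 225.54891312]]
```

View pics/w3.png

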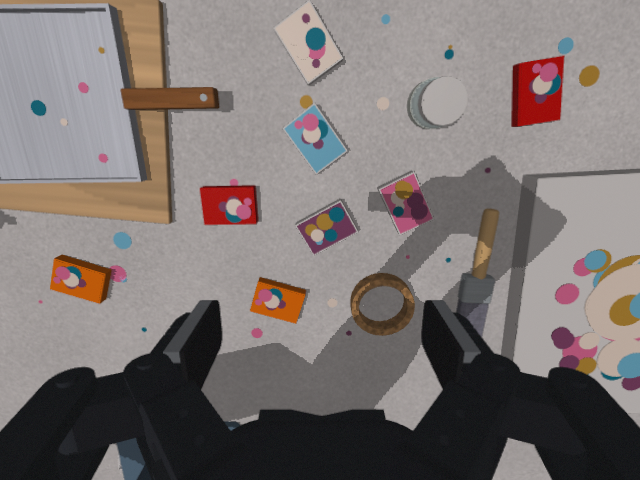

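```bash
cat >> h.py <<'E'
def canv(c,pts,z=.016):
    w=px2w(c,pts,z)[:,:2]; s=np.roll(w,-1,0)-w; L=np.linalg.norm(s,axis=1)
    i=0 if L[0]+L[2]<L[1]+L[3] else 1
    d=s[i]/L[i]-s[i+2]/L[i+2]
    print('centre',np.round(w.mean(0),4),'short dir yaw %.1f'%((np.degrees(np.arctan2(d[1],d[0]))+90)%180-90),'sides',np.round(L*1000))
E
python3 - <<'E'
from h import *
c=load('w3')
for p in ([(275,35),(313,2),(343,55),(309,81)],[(284,131),(314,104),(346,147),(318,170)],[(379,189),(415,172),(430,215),(399,231)],[(297,226),(341,201),(356,230),(316,251)]): canv(c,p)
E
```

```text
centre [ 0.6607 -0.2267] short dir yaw -54.6 sides [54. 62. 48. 61.]
centre [ 0.5574 -0.2325] short dir yaw -50.6 sides [48. 63. 45. 63.]
centre [ 0.4778 -0.3494] short dir yaw -62.3 sides [49. 61. 45. 64.]
centre [ 0.4436 -0.2476] short dir yaw 31.6 sides [67. 44. 61. 43.]
```

Run:
```python
from h import *
c=load('top0'); print(px2w(c,[(359,198),(360,206),(388,204),(421,199)],.005))
go([.6607,-.2267,.17],-54.6)
```

```text
[[ 0.74297264 -0.22047491  0.005     ]
 [ 0.71861907 -0.22339496  0.005     ]
 [ 0.72577718 -0.30725697  0.005     ]
 [ 0.74252027 -0.40711196  0.005     ]]
at [ 0.4936 -0.2416  0.3169] yaw -90.0 w 0.085 F [0.2 0.8 0.1] t 9.1 j6 0.91 -> xyz [-0.092 -1.114  0.98 ] roll -0.0984
```

Request:
step_arm(
  deltas=[
    [-0.09, -1, 0.2, -0.018, -0.6],
    [-0.09, -1, 0.4, -0.036, -0.6],
    [-0.09, -1, 0.6, -0.054, -0.6],
    [-0.09, -1, 0.8, -0.072, -0.6],
    [-0.09, -1, 0.98, -0.09, -0.6],
    [-0.09, -1, 0.98, -0.0984, -0.6],
    [-0.09, -1, 0.98, -0.0984, -0.6],
  ],
)

```text
time: 9.63
eef_pos: [0.6421, -0.2223, 0.1634]
ee_rot: [[0.584, -0.811, -0.01], [-0.811, -0.584, 0.014], [-0.017, -0.0, -1.0]]
contact_force: [-1.1, 0.8, -0.6]
grip_width: 0.0683
```

Run:
```python
from h import *
im,c=snap('wrist','w4')
go([.6607,-.2267,.002],-54.6)
```

```text
at [ 0.6427 -0.2236  0.1671] yaw -54.5 w 0.068 F [-0.6  0.8  0.4] t 9.7 j6 0.45 -> xyz [ 0.101 -0.083  1.099] roll 0.0004
```

View pics/w4.png

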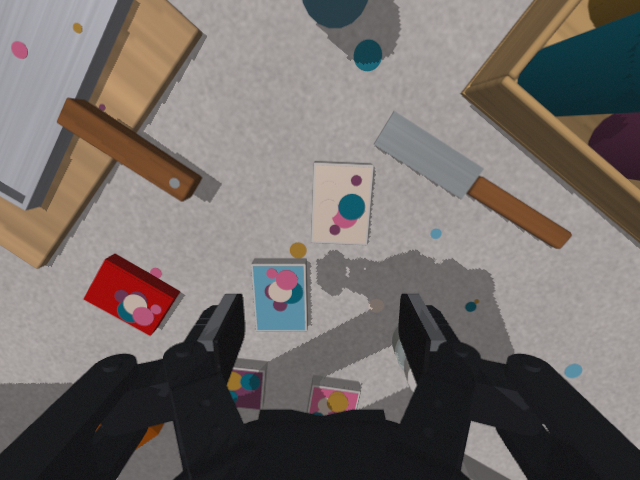

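Run:
```python
from h import *
c=load('w4')
for p in ([(314,163),(373,165),(367,244),(312,242)],[(254,263),(306,263),(306,331),(257,331)]): canv(c,p)
```

```text
centre [ 0.6618 -0.2255] short dir yaw -56.0 sides [49. 69. 49. 69.]
centre [ 0.5574 -0.2328] short dir yaw -53.7 sides [47. 70. 47. 71.]
```

Request:
step_arm(
  deltas=[
    [0.086, -0.092, 0.2, 0.004, -0.6],
    [0.086, -0.092, 0.4, 0.004, -0.6],
    [0.086, -0.092, 0.6, 0.004, -0.6],
    [0.086, -0.092, 0.8, 0.004, -0.6],
    [0.086, -0.092, 0.8, 0.004, -0.6],
    [0.086, -0.092, 0.8, 0.004, -0.6],
  ],
)

```text
time: 10.18
eef_pos: [0.6606, -0.224, 0.0483]
ee_rot: [[0.56, -0.828, -0.006], [-0.828, -0.56, 0.012], [-0.013, -0.002, -1.0]]
contact_force: [0.7, 0.9, 0.6]
grip_width: 0.0684
```

Run:
```python
from h import *
go([.6615,-.226,.002],-56)
```

```text
at [ 0.6606 -0.224   0.0483] yaw -55.9 w 0.068 F [0.7 0.9 0.6] t 10.2 j6 0.48 -> xyz [0.018 0.003 0.308] roll 0.0002
```

Request:
step_arm(
  deltas=[
    [0.018, 0.003, 0.15, 0, -0.6],
    [0.018, 0.003, 0.308, 0, -0.6],
    [0.018, 0.003, 0.308, 0, -0.6],
    [0.018, 0.003, 0.308, 0, 1],
    [0.018, 0.003, 0.308, 0, 1],
    [0.018, 0.003, 0.308, 0, 1],
    [0.018, 0.003, 0.308, 0, 1],
    [0.018, 0.003, 0.308, 0, 1],
  ],
)

```text
time: 10.85
eef_pos: [0.6636, -0.227, 0.0059]
ee_rot: [[0.56, -0.828, -0.001], [-0.828, -0.56, 0.009], [-0.008, -0.004, -1.0]]
contact_force: [-0.1, 0.9, 7.3]
grip_width: 0.048
```

Request:
step_arm(
  deltas=[
    [0, 0, -0.1, 0, 1],
    [0, 0, -0.3, 0, 1],
    [0, 0, -0.6, 0, 1],
    [0, 0, -0.6, 0, 1],
    [0, 0, -0.6, 0, 1],
  ],
)

```text
time: 11.27
eef_pos: [0.6667, -0.2293, 0.1022]
ee_rot: [[0.56, -0.828, 0.008], [-0.828, -0.56, 0.004], [0.001, -0.009, -1.0]]
contact_force: [-0.6, 0.8, -1.2]
grip_width: 0.0483
```

Run:
```python
from h import *
go([.64,.121,.1],-89.5)
```

```text
at [ 0.6667 -0.2293  0.1022] yaw -55.9 w 0.048 F [-0.6  0.8 -1.2] t 11.3 j6 0.48 -> xyz [-2.034 -1.161  0.023] roll 0.0933
```

Request:
step_arm(
  deltas=[
    [-0.2, -0.12, -0.1, 0.015, 1],
    [-0.4, -0.24, -0.2, 0.03, 1],
    [-0.68, -0.39, -0.2, 0.05, 1],
    [-0.68, -0.39, -0.2, 0.07, 1],
    [-0.68, -0.39, -0.2, 0.085, 1],
    [-0.68, -0.39, -0.2, 0.0933, 1],
    [-0.68, -0.39, -0.2, 0.0933, 1],
  ],
)

```text
time: 11.85
eef_pos: [0.6573, -0.1114, 0.1322]
ee_rot: [[0.008, -1.0, 0.007], [-1.0, -0.008, 0.005], [-0.005, -0.007, -1.0]]
contact_force: [-0.7, 0.1, -0.5]
grip_width: 0.0488
```

Request:
step_arm(
  deltas=[
    [-0.2, 0.02, 0, 0, 1],
    [-0.4, 0.04, 0, 0, 1],
    [-0.6, 0.053, 0, 0, 1],
    [-0.78, 0.053, 0, 0, 1],
    [-0.78, 0.053, 0, 0, 1],
  ],
)

```text
time: 12.27
eef_pos: [0.6474, 0.0106, 0.1322]
ee_rot: [[0.013, -1.0, 0.006], [-1.0, -0.013, 0.007], [-0.007, -0.006, -1.0]]
contact_force: [-0.4, 0.1, -0.8]
grip_width: 0.0483
```

Request:
step_arm(
  deltas=[
    [-0.2, 0.02, 0, 0, 1],
    [-0.4, 0.04, 0, 0, 1],
    [-0.6, 0.053, 0, 0, 1],
    [-0.78, 0.053, 0, 0, 1],
    [-0.78, 0.053, 0, 0, 1],
  ],
)

```text
time: 12.68
eef_pos: [0.6371, 0.132, 0.1327]
ee_rot: [[0.018, -1.0, 0.005], [-1.0, -0.018, 0.01], [-0.009, -0.005, -1.0]]
contact_force: [-0.6, -0.1, 0.1]
grip_width: 0.048
```

Run:
```python
from h import *
go([.64,.121,.023],-89.5)
```

```text
at [0.6371 0.132  0.1327] yaw -89.0 w 0.048 F [-0.6 -0.1  0.1] t 12.7 j6 1.58 -> xyz [ 0.081 -0.015  0.73 ] roll 0.0015
```

Request:
step_arm(
  deltas=[
    [0.081, -0.015, 0.2, 0.0015, 1],
    [0.081, -0.015, 0.4, 0.0015, 1],
    [0.081, -0.015, 0.55, 0.0015, 1],
    [0.081, -0.015, 0.65, 0.0015, 1],
    [0.081, -0.015, 0.72, 0.0015, 1],
    [0.081, -0.015, 0.72, 0.0015, 1],
    [0.081, -0.015, 0.72, 0.0015, 1],
  ],
)

```text
time: 13.27
eef_pos: [0.6402, 0.1202, 0.0244]
ee_rot: [[0.008, -1.0, 0.004], [-1.0, -0.008, 0.009], [-0.009, -0.004, -1.0]]
contact_force: [0.2, 0.5, -0.2]
grip_width: 0.0477
```

Request:
step_arm(
  deltas=[
    [0, 0, 0, 0, -0.4],
    [0, 0, 0, 0, -0.4],
    [0, 0, 0, 0, -0.4],
    [0, 0, -0.3, 0, -0.4],
    [0, 0, -0.6, 0, -0.4],
    [0, 0, -0.8, 0, -0.4],
    [0, 0, -0.8, 0, -0.4],
  ],
)

```text
time: 13.85
eef_pos: [0.6448, 0.1193, 0.1547]
ee_rot: [[0.009, -1.0, 0.021], [-1.0, -0.009, 0.01], [-0.009, -0.021, -1.0]]
contact_force: [0.9, -0.3, 1.1]
grip_width: 0.0598
```

Run:
```python
from h import *
go([.5574,-.2328,.13],-53.7)
```

```text
at [0.6448 0.1193 0.1547] yaw -89.5 w 0.060 F [ 0.9 -0.3  1.1] t 13.8 j6 1.57 -> xyz [2.344 0.607 0.13 ] roll -0.0994
```

Request:
step_arm(
  deltas=[
    [0.9, 0.25, 0, 0, -0.6],
    [0.9, 0.25, 0, 0, -0.6],
    [0.9, 0.25, 0, 0, -0.6],
    [0.9, 0.25, 0, 0, -0.6],
    [0.9, 0.25, 0, 0, -0.6],
  ],
)

```text
time: 14.27
eef_pos: [0.6084, -0.0197, 0.1537]
ee_rot: [[0.005, -1.0, 0.023], [-1.0, -0.005, 0.008], [-0.008, -0.023, -1.0]]
contact_force: [0.5, 0.2, -0.2]
grip_width: 0.0684
```

Request:
step_arm(
  deltas=[
    [0.9, 0.25, 0, 0, -0.6],
    [0.9, 0.25, 0, 0, -0.6],
    [0.9, 0.25, 0, 0, -0.6],
    [0.9, 0.25, 0, 0, -0.6],
    [0.9, 0.25, 0, 0, -0.6],
  ],
)

```text
time: 14.68
eef_pos: [0.5714, -0.1582, 0.1521]
ee_rot: [[0.001, -1.0, 0.023], [-1.0, -0.001, 0.007], [-0.007, -0.023, -1.0]]
contact_force: [1.0, -0.3, -0.5]
grip_width: 0.0684
```

Request:
step_arm(
  deltas=[
    [0.54, 0.1, 0, -0.02, -0.6],
    [0.54, 0.1, 0, -0.04, -0.6],
    [0.54, 0.1, 0, -0.06, -0.6],
    [0.54, 0.1, 0, -0.08, -0.6],
    [0.54, 0.1, 0, -0.099, -0.6],
    [0.54, 0.1, 0, -0.099, -0.6],
    [0.54, 0.1, 0, -0.099, -0.6],
  ],
)

```text
time: 15.27
eef_pos: [0.5572, -0.2378, 0.1513]
ee_rot: [[0.582, -0.813, 0.024], [-0.813, -0.582, 0.007], [0.008, -0.023, -1.0]]
contact_force: [-0.3, -0.6, 0.6]
grip_width: 0.0683
```

Run:
```python
from h import *
im,c=snap('wrist','w5')
go([.5574,-.2328,.006],-53.7)
print(w2px(c,[[.5574,-.2328,.016],[.478,-.3494,.016],[.4436,-.2476,.016]]))
```

```text
at [ 0.5571 -0.2379  0.1513] yaw -54.4 w 0.068 F [ 0.8 -0.2 -0.1] t 15.3 j6 0.34 -> xyz [-0.035  0.001  0.969] roll -0.0020
[[315.79044246 224.58650805]
 [367.91694538 361.00935522]
 [256.92242276 331.95380599]]
```

View pics/w5.png

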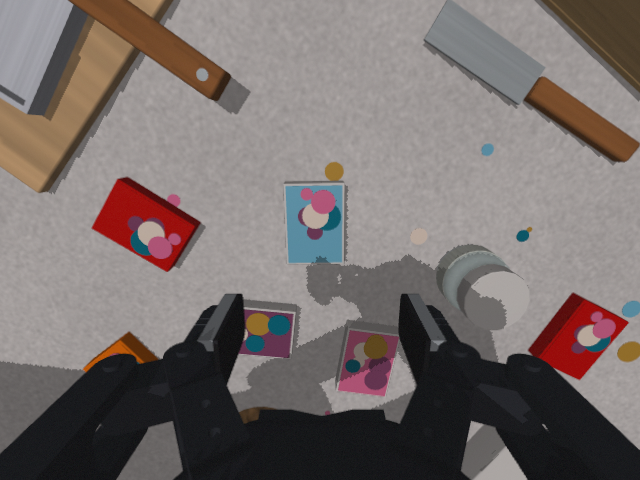

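Request:
step_arm(
  deltas=[
    [-0.035, 0.001, 0.2, -0.001, -0.6],
    [-0.035, 0.001, 0.4, -0.001, -0.6],
    [-0.035, 0.001, 0.6, -0.001, -0.6],
    [-0.035, 0.001, 0.8, -0.001, -0.6],
    [-0.035, 0.001, 0.92, -0.001, -0.6],
    [-0.035, 0.001, 0.967, -0.001, -0.6],
    [-0.035, 0.001, 0.967, -0.001, -0.6],
    [-0.035, 0.001, 0.967, -0.001, -0.6],
  ],
)

```text
time: 15.98
eef_pos: [0.5581, -0.2325, 0.0068]
ee_rot: [[0.586, -0.81, 0.024], [-0.81, -0.586, 0.007], [0.009, -0.024, -1.0]]
contact_force: [0.4, -0.6, -0.1]
grip_width: 0.0681
```

Request:
step_arm(
  deltas=[
    [0, 0, 0, 0, 1],
    [0, 0, 0, 0, 1],
    [0, 0, 0, 0, 1],
    [0, 0, 0, 0, 1],
    [0, 0, 0, 0, 1],
  ],
)

```text
time: 16.4
eef_pos: [0.5596, -0.2333, 0.0094]
ee_rot: [[0.586, -0.81, 0.028], [-0.81, -0.586, 0.004], [0.013, -0.025, -1.0]]
contact_force: [0.5, 0.6, 5.8]
grip_width: 0.0474
```

Request:
step_arm(
  deltas=[
    [0, 0, -0.1, 0, 1],
    [0, 0, -0.3, 0, 1],
    [0, 0, -0.5, 0, 1],
    [0, 0, -0.75, 0, 1],
    [0, 0, -0.75, 0, 1],
    [0, 0, -0.75, 0, 1],
  ],
)

```text
time: 16.9
eef_pos: [0.5585, -0.2351, 0.1262]
ee_rot: [[0.585, -0.81, 0.035], [-0.811, -0.586, -0.0], [0.021, -0.028, -0.999]]
contact_force: [0.4, -0.0, -0.4]
grip_width: 0.0474
```

Run:
```python
from h import *
go([.56,.121,.13],-89.5)
```

```text
at [ 0.5585 -0.2351  0.1262] yaw -54.2 w 0.047 F [ 0.4 -0.  -0.4] t 16.9 j6 0.34 -> xyz [-1.918 -1.399 -0.026] roll 0.0981
```

Request:
step_arm(
  deltas=[
    [-0.2, -0.15, 0, 0.015, 1],
    [-0.4, -0.3, 0, 0.03, 1],
    [-0.64, -0.47, 0, 0.05, 1],
    [-0.64, -0.47, 0, 0.07, 1],
    [-0.64, -0.47, 0, 0.085, 1],
    [-0.64, -0.47, 0, 0.0981, 1],
    [-0.64, -0.47, 0, 0.0981, 1],
  ],
)

```text
time: 17.48
eef_pos: [0.5588, -0.1152, 0.1254]
ee_rot: [[0.007, -0.999, 0.034], [-1.0, -0.007, 0.0], [-0.0, -0.034, -0.999]]
contact_force: [-0.2, -0.3, -0.0]
grip_width: 0.0474
```

Request:
step_arm(
  deltas=[
    [-0.2, 0, 0, 0, 1],
    [-0.4, 0, 0, 0, 1],
    [-0.6, 0, 0, 0, 1],
    [-0.78, 0, 0, 0, 1],
    [-0.78, 0, 0, 0, 1],
  ],
)

```text
time: 17.9
eef_pos: [0.5566, 0.0061, 0.1247]
ee_rot: [[0.012, -0.999, 0.032], [-1.0, -0.012, 0.003], [-0.002, -0.032, -0.999]]
contact_force: [-0.0, -1.0, -0.8]
grip_width: 0.0472
```

Request:
step_arm(
  deltas=[
    [-0.2, 0, 0, 0, 1],
    [-0.4, 0, 0, 0, 1],
    [-0.6, 0, 0, 0, 1],
    [-0.78, 0, 0, 0, 1],
    [-0.78, 0, 0, 0, 1],
    [-0.78, 0, 0, 0, 1],
  ],
)

```text
time: 18.4
eef_pos: [0.5548, 0.1239, 0.1244]
ee_rot: [[0.017, -0.999, 0.031], [-1.0, -0.017, 0.003], [-0.002, -0.031, -1.0]]
contact_force: [0.0, -0.3, 0.4]
grip_width: 0.0476
```

Run:
```python
from h import *
go([.56,.121,.027],-89.5)
```

```text
at [0.5548 0.1239 0.1244] yaw -89.0 w 0.048 F [ 0.  -0.3  0.4] t 18.4 j6 1.58 -> xyz [ 0.021 -0.015  0.65 ] roll 0.0013
```

Request:
step_arm(
  deltas=[
    [0.021, -0.015, 0.2, 0.0013, 1],
    [0.021, -0.015, 0.4, 0.0013, 1],
    [0.021, -0.015, 0.55, 0.0013, 1],
    [0.021, -0.015, 0.62, 0.0013, 1],
    [0.021, -0.015, 0.65, 0.0013, 1],
    [0.021, -0.015, 0.65, 0.0013, 1],
    [0.021, -0.015, 0.65, 0.0013, 1],
  ],
)

```text
time: 18.98
eef_pos: [0.5609, 0.1201, 0.0277]
ee_rot: [[0.008, -0.999, 0.032], [-1.0, -0.008, 0.002], [-0.002, -0.032, -0.999]]
contact_force: [-0.6, -0.7, -0.9]
grip_width: 0.0475
```

Request:
step_arm(
  deltas=[
    [0, 0, 0, 0, -0.4],
    [0, 0, 0, 0, -0.4],
    [0, 0, 0, 0, -0.4],
    [0, 0, -0.3, 0, -0.4],
    [0, 0, -0.6, 0, -0.4],
    [0, 0, -0.9, 0, -0.4],
    [0, 0, -0.9, 0, -0.4],
  ],
)

```text
time: 19.57
eef_pos: [0.5602, 0.12, 0.1702]
ee_rot: [[0.009, -0.999, 0.044], [-1.0, -0.009, 0.003], [-0.002, -0.044, -0.999]]
contact_force: [1.2, 0.0, -0.2]
grip_width: 0.06
```

Run:
```python
from h import *
go([.4778,-.3494,.17],-62.3)
```

```text
at [0.5602 0.12   0.1702] yaw -89.5 w 0.060 F [ 1.2  0.  -0.2] t 19.6 j6 1.58 -> xyz [ 3.124  0.576 -0.031] roll -0.0756
```

Request:
step_arm(
  deltas=[
    [0.95, 0.18, 0, 0, -0.6],
    [0.95, 0.18, 0, 0, -0.6],
    [0.95, 0.18, 0, 0, -0.6],
    [0.95, 0.18, 0, 0, -0.6],
    [0.95, 0.18, 0, 0, -0.6],
    [0.95, 0.18, 0, 0, -0.6],
    [0.95, 0.18, 0, 0, -0.6],
  ],
)

```text
time: 20.15
eef_pos: [0.5345, -0.0223, 0.1688]
ee_rot: [[0.008, -0.999, 0.044], [-1.0, -0.008, 0.003], [-0.003, -0.044, -0.999]]
contact_force: [-0.2, 0.2, -0.5]
grip_width: 0.0684
```

Request:
step_arm(
  deltas=[
    [0.95, 0.18, 0, 0, -0.6],
    [0.95, 0.18, 0, 0, -0.6],
    [0.95, 0.18, 0, 0, -0.6],
    [0.95, 0.18, 0, 0, -0.6],
    [0.95, 0.18, 0, 0, -0.6],
    [0.95, 0.18, 0, 0, -0.6],
    [0.95, 0.18, 0, 0, -0.6],
  ],
)

```text
time: 20.73
eef_pos: [0.509, -0.1633, 0.167]
ee_rot: [[0.01, -0.999, 0.044], [-1.0, -0.01, 0.004], [-0.004, -0.044, -0.999]]
contact_force: [-0.8, 0.7, -0.3]
grip_width: 0.0683
```

Request:
step_arm(
  deltas=[
    [0.95, 0.18, 0, -0.015, -0.6],
    [0.95, 0.18, 0, -0.03, -0.6],
    [0.95, 0.18, 0, -0.045, -0.6],
    [0.95, 0.18, 0, -0.06, -0.6],
    [0.95, 0.18, 0, -0.0756, -0.6],
    [0.95, 0.18, 0, -0.0756, -0.6],
    [0.95, 0.18, 0, -0.0756, -0.6],
    [0.95, 0.18, 0, -0.0756, -0.6],
  ],
)

```text
time: 21.4
eef_pos: [0.4841, -0.3041, 0.1653]
ee_rot: [[0.465, -0.884, 0.044], [-0.885, -0.465, 0.005], [0.016, -0.041, -0.999]]
contact_force: [0.3, 0.4, 0.1]
grip_width: 0.0684
```

Run:
```python
from h import *
im,c=snap('wrist','w6')
go([.4778,-.3494,.011],-62.3); print(env.get_obs()['ee_rot'][:,2])
print(w2px(c,[[.478,-.3494,.016],[.4436,-.2476,.016]]))
```

```text
at [ 0.484  -0.3043  0.1653] yaw -62.3 w 0.068 F [-0.5 -0.7 -0. ] t 21.4 j6 0.29 -> xyz [0.23  0.219 1.025] roll 0.0001
[ 0.04382097  0.00467935 -0.99902844]
[[360.44975755 255.37138711]
 [241.04734634 237.63579585]]
```

View pics/w6.png

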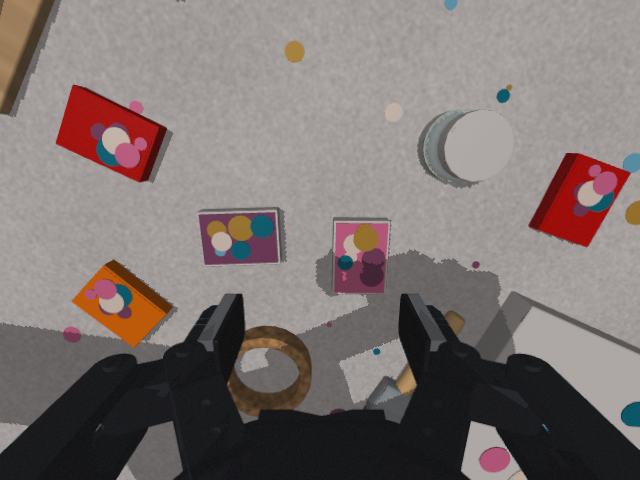

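Run:
```python
from h import *
c=load('w6')
for p in ([(334,221),(389,221),(384,293),(334,292)],[(199,213),(278,209),(281,261),(204,265)]): canv(c,p)
```

```text
centre [ 0.4759 -0.3503] short dir yaw -63.1 sides [48. 68. 46. 67.]
centre [ 0.4435 -0.2472] short dir yaw 28.5 sides [68. 48. 69. 48.]
```

Request:
step_arm(
  deltas=[
    [0.235, 0.225, 0.3, 0.002, -0.6],
    [0.235, 0.225, 0.55, 0.002, -0.6],
    [0.235, 0.225, 0.8, 0.002, -0.6],
  ],
)

```text
time: 21.7
eef_pos: [0.4772, -0.3522, 0.0555]
ee_rot: [[0.453, -0.89, 0.048], [-0.891, -0.454, -0.001], [0.022, -0.042, -0.999]]
contact_force: [0.5, 0.7, -0.4]
grip_width: 0.0683
```

Run:
```python
from h import *
go([.4765,-.350,.011],-62.8); print(env.get_obs()['ee_rot'][:,2])
```

```text
at [ 0.4772 -0.3522  0.0555] yaw -63.0 w 0.068 F [ 0.5  0.7 -0.4] t 21.7 j6 0.23 -> xyz [-0.022  0.01   0.296] roll -0.0007
[ 4.79714377e-02 -7.37099876e-04 -9.98848436e-01]
```

Request:
step_arm(
  deltas=[
    [-0.022, 0.01, 0.15, 0, -0.6],
    [-0.022, 0.01, 0.29, 0, -0.6],
    [-0.022, 0.01, 0.29, 0, -0.6],
    [-0.022, 0.01, 0.29, 0, 1],
    [-0.022, 0.01, 0.29, 0, 1],
    [-0.022, 0.01, 0.29, 0, 1],
    [-0.022, 0.01, 0.29, 0, 1],
    [-0.022, 0.01, 0.29, 0, 1],
  ],
)

```text
time: 22.37
eef_pos: [0.4767, -0.3476, 0.0161]
ee_rot: [[0.454, -0.89, 0.048], [-0.891, -0.454, 0.001], [0.021, -0.044, -0.999]]
contact_force: [-5.8, 11.1, 22.6]
grip_width: 0.0082
```

Request:
step_arm(
  deltas=[
    [0, 0, -0.1, 0, 1],
    [0, 0, -0.3, 0, 1],
    [0, 0, -0.5, 0, 1],
    [0, 0, -0.75, 0, 1],
    [0, 0, -0.75, 0, 1],
    [0, 0, -0.75, 0, 1],
    [0, 0, -0.75, 0, 1],
  ],
)

```text
time: 22.95
eef_pos: [0.4717, -0.3479, 0.1302]
ee_rot: [[0.454, -0.89, 0.05], [-0.891, -0.455, -0.001], [0.024, -0.044, -0.999]]
contact_force: [0.1, 0.7, -0.1]
grip_width: 0.0002
```

Run:
```python
from h import *
go([.64,.041,.13],-89.5); print(env.get_obs()['ee_rot'][:,2])
```

```text
at [ 0.4717 -0.3479  0.1302] yaw -63.0 w 0.000 F [ 0.1  0.7 -0.1] t 22.9 j6 0.23 -> xyz [-1.799 -2.177  0.055] roll 0.0736
[ 0.05025437 -0.00101459 -0.99873594]
```

Request:
step_arm(
  deltas=[
    [0, 0, -0.2, 0, 0],
    [0, 0, -0.2, 0, -0.6],
    [0, 0, -0.2, 0, -0.6],
    [0, 0, -0.2, 0, -0.6],
  ],
)

```text
time: 23.28
eef_pos: [0.4698, -0.3474, 0.1592]
ee_rot: [[0.454, -0.89, 0.049], [-0.891, -0.455, 0.0], [0.022, -0.044, -0.999]]
contact_force: [-0.2, -0.6, -0.6]
grip_width: 0.0484
```

Run:
```python
from h import *
im,c=snap('wrist','w7')
go([.4765,-.350,.011],-62.8)
print(w2px(c,[[.4765,-.35,.016],[.4436,-.2476,.016]]))
```

```text
at [ 0.4696 -0.3472  0.1588] yaw -63.0 w 0.055 F [ 0.7  0.2 -0.1] t 23.3 j6 0.23 -> xyz [0.016 0.011 0.986] roll -0.0005
[[324.31684397 223.63097768]
 [197.71051421 204.05963832]]
```

View pics/w7.png

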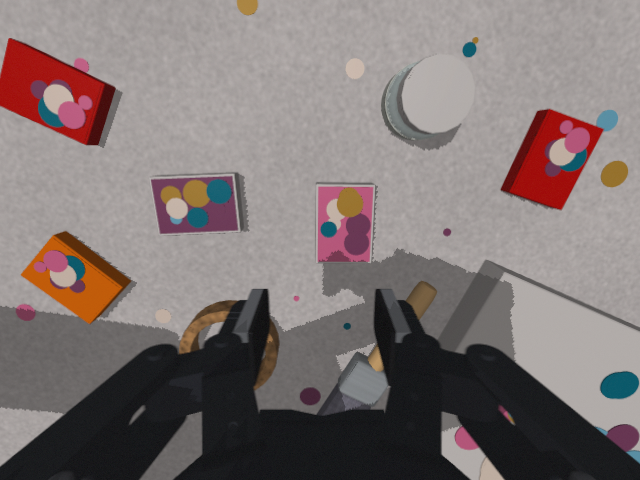

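Run:
```python
from h import *
c=load('w7')
canv(c,[(317,184),(374,185),(372,262),(318,261)]);canv(c,[(152,177),(237,174),(240,230),(159,234)])
w=px2w(c,[(317,184),(374,185),(372,262),(318,261)],.016)[:,:2].mean(0)
go([w[0],w[1],.05],-62.5)
```

```text
centre [ 0.4842 -0.3663] short dir yaw -64.3 sides [48. 68. 48. 68.]
centre [ 0.4432 -0.2473] short dir yaw 26.6 sides [69. 47. 69. 48.]
at [ 0.4696 -0.3472  0.1588] yaw -63.0 w 0.055 F [ 0.7  0.2 -0.1] t 23.3 j6 0.23 -> xyz [0.142 0.003 0.729] roll -0.0013
```

Request:
step_arm(
  deltas=[
    [0.142, 0.003, 0.2, 0.003, -0.6],
    [0.142, 0.003, 0.4, 0.003, -0.6],
    [0.142, 0.003, 0.6, 0.003, -0.6],
    [0.142, 0.003, 0.729, 0.003, -0.6],
    [0.142, 0.003, 0.729, 0.003, -0.6],
    [0.142, 0.003, 0.729, 0.003, -0.6],
  ],
)

```text
time: 23.83
eef_pos: [0.4831, -0.365, 0.0479]
ee_rot: [[0.437, -0.898, 0.045], [-0.899, -0.438, 0.005], [0.016, -0.043, -0.999]]
contact_force: [0.6, 0.4, 1.0]
grip_width: 0.068
```

Run:
```python
from h import *
go([.4842,-.3663,.005])
```

```text
at [ 0.4831 -0.365   0.0479] yaw -64.1 w 0.068 F [0.6 0.4 1. ] t 23.8 j6 0.24 -> xyz [0.006 0.01  0.286] roll 0.0000
```

Request:
step_arm(
  deltas=[
    [0.006, 0.01, 0.15, 0, -0.6],
    [0.006, 0.01, 0.25, 0, -0.6],
    [0.006, 0.01, 0.286, 0, -0.6],
    [0.006, 0.01, 0.286, 0, -0.6],
    [0.006, 0.01, 0.286, 0, 1],
    [0.006, 0.01, 0.286, 0, 1],
    [0.006, 0.01, 0.286, 0, 1],
    [0.006, 0.01, 0.286, 0, 1],
  ],
)

```text
time: 24.5
eef_pos: [0.4851, -0.3674, 0.0071]
ee_rot: [[0.437, -0.898, 0.048], [-0.899, -0.438, 0.002], [0.019, -0.044, -0.999]]
contact_force: [-1.2, -0.4, 6.8]
grip_width: 0.0478
```

Request:
step_arm(
  deltas=[
    [0, 0, 0, 0, 1],
    [0, 0, -0.1, 0, 1],
    [0, 0, -0.3, 0, 1],
    [0, 0, -0.5, 0, 1],
    [0, 0, -0.8, 0, 1],
    [0, 0, -0.8, 0, 1],
    [0, 0, -0.8, 0, 1],
  ],
)

```text
time: 25.08
eef_pos: [0.481, -0.3695, 0.131]
ee_rot: [[0.437, -0.898, 0.053], [-0.899, -0.438, -0.004], [0.027, -0.046, -0.999]]
contact_force: [0.1, -0.1, -1.2]
grip_width: 0.048
```

Run:
```python
from h import *
go([.64,.041,.13],-89.5); print(env.get_obs()['ee_rot'][:,2])
```

```text
at [ 0.481  -0.3695  0.131 ] yaw -64.1 w 0.048 F [ 0.1 -0.1 -1.2] t 25.1 j6 0.24 -> xyz [-1.997 -2.15   0.051] roll 0.0706
[ 0.05313198 -0.00431    -0.9985782 ]
```

Request:
step_arm(
  deltas=[
    [-0.2, -0.21, 0, 0.012, 1],
    [-0.4, -0.43, 0, 0.025, 1],
    [-0.67, -0.72, 0, 0.04, 1],
    [-0.67, -0.72, 0, 0.055, 1],
    [-0.67, -0.72, 0, 0.0706, 1],
    [-0.67, -0.72, 0, 0.0706, 1],
    [-0.67, -0.72, 0, 0.0706, 1],
  ],
)

```text
time: 25.67
eef_pos: [0.5335, -0.2312, 0.132]
ee_rot: [[0.013, -0.999, 0.051], [-1.0, -0.013, -0.003], [0.004, -0.051, -0.999]]
contact_force: [0.5, 0.7, -0.6]
grip_width: 0.0479
```

Request:
step_arm(
  deltas=[
    [-0.22, -0.09, 0, 0, 1],
    [-0.45, -0.18, 0, 0, 1],
    [-0.68, -0.27, 0, 0, 1],
    [-0.905, -0.36, 0, 0, 1],
    [-0.905, -0.36, 0, 0, 1],
    [-0.905, -0.36, 0, 0, 1],
  ],
)

```text
time: 26.17
eef_pos: [0.5857, -0.0939, 0.1335]
ee_rot: [[0.018, -0.999, 0.05], [-1.0, -0.018, -0.003], [0.004, -0.05, -0.999]]
contact_force: [0.1, -0.5, -0.9]
grip_width: 0.0481
```

Request:
step_arm(
  deltas=[
    [-0.22, -0.09, 0, 0, 1],
    [-0.45, -0.18, 0, 0, 1],
    [-0.68, -0.27, 0, 0, 1],
    [-0.905, -0.36, 0, 0, 1],
    [-0.905, -0.36, 0, 0, 1],
    [-0.905, -0.36, 0, 0, 1],
  ],
)

```text
time: 26.67
eef_pos: [0.6373, 0.0425, 0.135]
ee_rot: [[0.021, -0.999, 0.049], [-1.0, -0.021, -0.004], [0.005, -0.049, -0.999]]
contact_force: [0.8, -0.1, -0.7]
grip_width: 0.0481
```

Run:
```python
from h import *
go([.64,.041,.025],-89.5)
```

```text
at [0.6373 0.0425 0.135 ] yaw -88.8 w 0.048 F [ 0.8 -0.1 -0.7] t 26.7 j6 1.44 -> xyz [0.007 0.018 0.733] roll 0.0019
```

Request:
step_arm(
  deltas=[
    [0.007, 0.018, 0.2, 0.0019, 1],
    [0.007, 0.018, 0.4, 0.0019, 1],
    [0.007, 0.018, 0.55, 0.0019, 1],
    [0.007, 0.018, 0.66, 0.0019, 1],
    [0.007, 0.018, 0.733, 0.0019, 1],
    [0.007, 0.018, 0.733, 0.0019, 1],
    [0.007, 0.018, 0.733, 0.0019, 1],
  ],
)

```text
time: 27.25
eef_pos: [0.6398, 0.0387, 0.0247]
ee_rot: [[0.007, -0.999, 0.049], [-1.0, -0.007, -0.004], [0.004, -0.049, -0.999]]
contact_force: [-0.3, -0.2, -1.0]
grip_width: 0.048
```

Request:
step_arm(
  deltas=[
    [0, 0, 0, 0, -0.4],
    [0, 0, 0, 0, -0.4],
    [0, 0, 0, 0, -0.4],
    [0, 0, -0.2, 0, -0.4],
    [0, 0, -0.5, 0, -0.4],
    [0, 0, -0.9, 0, -0.4],
    [0, 0, -0.9, 0, -0.4],
    [0, 0, -0.9, 0, -0.4],
  ],
)

```text
time: 27.92
eef_pos: [0.6369, 0.0391, 0.1673]
ee_rot: [[0.008, -0.998, 0.061], [-1.0, -0.008, -0.006], [0.006, -0.061, -0.998]]
contact_force: [1.0, -0.2, 0.5]
grip_width: 0.0598
```

Run:
```python
from h import *
snap('wrist','w8')
go([.4432,-.2473,.17],28)
print(env.get_obs()['ee_rot'][:,2])
```

```text
at [0.6354 0.0392 0.164 ] yaw -89.6 w 0.060 F [ 0.1  0.2 -0.8] t 28.0 j6 1.45 -> xyz [ 1.9    1.292 -0.103] roll 0.1734
[ 0.05695162 -0.00506881 -0.99836407]
```

View pics/w8.png

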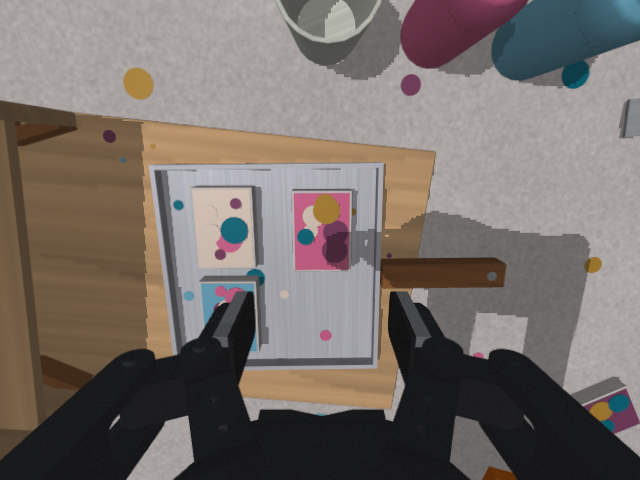

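Request:
step_arm(
  deltas=[
    [0.25, 0.17, 0, 0, -0.6],
    [0.5, 0.34, 0, 0, -0.6],
    [0.75, 0.5, 0, 0, -0.6],
    [0.95, 0.65, 0, 0, -0.6],
    [0.95, 0.65, 0, 0, -0.6],
    [0.95, 0.65, 0, 0, -0.6],
  ],
)

```text
time: 28.47
eef_pos: [0.5372, -0.1058, 0.1581]
ee_rot: [[0.004, -0.999, 0.054], [-1.0, -0.004, -0.005], [0.005, -0.054, -0.999]]
contact_force: [0.5, -0.1, 0.5]
grip_width: 0.0681
```

Request:
step_arm(
  deltas=[
    [0.25, 0.17, 0, 0.02, -0.6],
    [0.5, 0.34, 0, 0.04, -0.6],
    [0.75, 0.5, 0, 0.06, -0.6],
    [0.95, 0.65, 0, 0.08, -0.6],
    [0.95, 0.65, 0, 0.1, -0.6],
    [0.95, 0.65, 0, 0.12, -0.6],
    [0.95, 0.65, 0, 0.12, -0.6],
    [0.95, 0.65, 0, 0.12, -0.6],
  ],
)

```text
time: 29.13
eef_pos: [0.4409, -0.2478, 0.153]
ee_rot: [[-0.678, -0.733, 0.054], [-0.734, 0.679, -0.004], [-0.034, -0.042, -0.999]]
contact_force: [-0.2, 0.6, -0.5]
grip_width: 0.0683
```

Run:
```python
from h import *
go([.4432,-.2473,.15],28)
print(env.get_obs()['ee_rot'][:,2])
```

```text
at [ 0.4409 -0.2478  0.153 ] yaw -132.7 w 0.068 F [-0.2  0.6 -0.5] t 29.1 j6 1.54 -> xyz [-0.012 -0.008  0.021] roll 0.0535
[ 0.05422292 -0.00352985 -0.99852262]
```

Request:
step_arm(
  deltas=[
    [-0.012, -0.008, 0, 0.02, -0.6],
    [-0.012, -0.008, 0, 0.04, -0.6],
    [-0.012, -0.008, 0, 0.0535, -0.6],
    [-0.012, -0.008, 0, 0.0535, -0.6],
    [-0.012, -0.008, 0, 0.0535, -0.6],
  ],
)

```text
time: 29.55
eef_pos: [0.4437, -0.2463, 0.1529]
ee_rot: [[-0.879, -0.474, 0.054], [-0.475, 0.88, -0.003], [-0.046, -0.028, -0.999]]
contact_force: [-0.2, 0.5, 0.2]
grip_width: 0.0684
```

Run:
```python
from h import *
im,c=snap('wrist','w9')
t=np.radians(28);a=np.array([np.cos(t),np.sin(t)]);b=np.array([-a[1],a[0]]);P=np.array([.4432,-.2473])
print(w2px(c,[[*(P+i*.025*a+j*.035*b),.016] for i,j in((-1,-1),(-1,1),(1,1),(1,-1))]))
hsv=cv2.cvtColor(im,cv2.COLOR_RGB2HSV)
u,v=w2px(c,[[*P,.016]])[0].astype(int); print(u,v)
# purple face: bounding from saturated blob around, closed over paint spots
m=((hsv[...,0]>145)&(hsv[...,0]<172)&(hsv[...,1]>70)&(hsv[...,2]<150)).astype(np.uint8)
m=cv2.morphologyEx(m,cv2.MORPH_OPEN,np.ones((3,3)))
n,l,s,ce=cv2.connectedComponentsWithStats(m)
print([ (s[i],ce[i].round()) for i in range(1,n) if s[i][4]>60])
k=np.zeros_like(m);k[max(0,v-80):v+80,max(0,u-80):u+80]=1
pts=np.argwhere(m*k)[:,::-1].astype(np.float32); print(cv2.minAreaRect(pts),canv(c,cv2.boxPoints(cv2.minAreaRect(pts))))
go([.4432,-.2473,.005],28)
```

```text
[[360.88610231 186.31157952]
 [357.6818596  267.20528777]
 [300.23497077 265.81281709]
 [299.46794422 185.44608368]]
329 227
[(array([581, 103,  29,  28, 648], dtype=int32), array([595., 117.])), (array([302, 191,  12,  13,  84], dtype=int32), array([306., 195.])), (array([ 303,  191,   55,   76, 1805], dtype=int32), array([337., 228.])), (array([  0, 372,  34,  28, 602], dtype=int32), array([ 15., 386.]))]
centre [ 0.4423 -0.2457] short dir yaw 29.2 sides [66. 45. 65. 48.]
((329.4999694824219, 228.49996948242188), (54.99999237060547, 74.99998474121094), 0.0) None
at [ 0.4435 -0.2465  0.1529] yaw -151.6 w 0.068 F [ 0.3  0.1 -0.2] t 29.6 j6 1.88 -> xyz [0.05  0.024 0.985] roll 0.0010
```

View pics/w9.png

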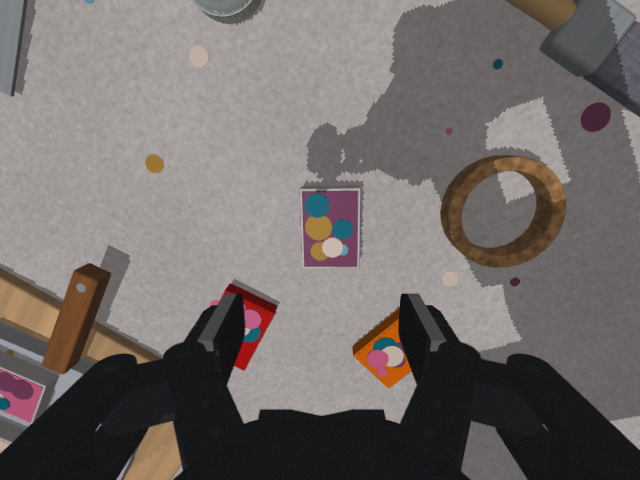

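Request:
step_arm(
  deltas=[
    [0.05, 0.02, 0.2, 0.001, -0.6],
    [0.05, 0.02, 0.4, 0.001, -0.6],
    [0.05, 0.02, 0.6, 0.001, -0.6],
    [0.05, 0.02, 0.75, 0.001, -0.6],
    [0.05, 0.02, 0.85, 0.001, -0.6],
    [0.05, 0.02, 0.85, 0.001, -0.6],
    [0.05, 0.02, 0.85, 0.001, -0.6],
  ],
)

```text
time: 30.18
eef_pos: [0.4422, -0.2471, 0.0247]
ee_rot: [[-0.881, -0.471, 0.053], [-0.471, 0.882, -0.002], [-0.046, -0.026, -0.999]]
contact_force: [-0.6, 0.5, 1.6]
grip_width: 0.0682
```

Run:
```python
from h import *
go([.4427,-.2468,.005],28.2)
```

```text
at [ 0.4422 -0.2471  0.0247] yaw -151.8 w 0.068 F [-0.6  0.5  1.6] t 30.2 j6 1.86 -> xyz [0.002 0.004 0.131] roll -0.0001
```

Request:
step_arm(
  deltas=[
    [0, 0, 0.08, 0, -0.6],
    [0, 0, 0.13, 0, -0.6],
    [0, 0, 0.13, 0, -0.6],
    [0, 0, 0.13, 0, 1],
    [0, 0, 0.13, 0, 1],
    [0, 0, 0.13, 0, 1],
    [0, 0, 0.13, 0, 1],
    [0, 0, 0.13, 0, 1],
  ],
)

```text
time: 30.85
eef_pos: [0.4437, -0.2476, 0.0065]
ee_rot: [[-0.88, -0.471, 0.054], [-0.472, 0.882, -0.003], [-0.046, -0.028, -0.999]]
contact_force: [-0.9, 0.7, 5.4]
grip_width: 0.0478
```

Request:
step_arm(
  deltas=[
    [0, 0, 0, 0, 1],
    [0, 0, -0.1, 0, 1],
    [0, 0, -0.25, 0, 1],
    [0, 0, -0.4, 0, 1],
    [0, 0, -0.6, 0, 1],
    [0, 0, -0.75, 0, 1],
    [0, 0, -0.75, 0, 1],
    [0, 0, -0.75, 0, 1],
  ],
)

```text
time: 31.52
eef_pos: [0.4385, -0.2481, 0.1207]
ee_rot: [[-0.88, -0.471, 0.057], [-0.472, 0.882, -0.006], [-0.047, -0.032, -0.998]]
contact_force: [0.0, 0.0, -0.6]
grip_width: 0.0482
```

Run:
```python
from h import *
go([.56,.041,.13],-89.5);print(env.get_obs()['ee_rot'][:,2])
```

```text
at [ 0.4385 -0.2481  0.1207] yaw -151.8 w 0.048 F [ 0.   0.  -0.6] t 31.5 j6 1.87 -> xyz [-1.626  1.315 -0.027] roll -0.1730
[ 0.0570119  -0.0059016  -0.99835606]
```

Request:
step_arm(
  deltas=[
    [-0.15, 0.12, 0, -0.015, 1],
    [-0.3, 0.24, 0, -0.03, 1],
    [-0.45, 0.36, 0, -0.045, 1],
    [-0.6, 0.48, 0, -0.06, 1],
    [-0.75, 0.6, 0, -0.075, 1],
    [-0.81, 0.657, 0, -0.09, 1],
    [-0.81, 0.657, 0, -0.105, 1],
    [-0.81, 0.657, 0, -0.12, 1],
  ],
)

```text
time: 32.18
eef_pos: [0.4983, -0.1021, 0.1217]
ee_rot: [[-0.312, -0.948, 0.054], [-0.95, 0.313, -0.004], [-0.013, -0.053, -0.999]]
contact_force: [0.1, 0.0, 0.1]
grip_width: 0.0483
```

Run:
```python
from h import *
go([.56,.041,.13],-89.5)
```

```text
at [ 0.4983 -0.1021  0.1217] yaw -108.2 w 0.048 F [0.1 0.  0.1] t 32.2 j6 1.44 -> xyz [-1.036 -0.094 -0.037] roll -0.0520
```

Request:
step_arm(
  deltas=[
    [-0.2, -0.02, -0.01, -0.01, 1],
    [-0.4, -0.04, -0.02, -0.02, 1],
    [-0.6, -0.06, -0.04, -0.03, 1],
    [-0.8, -0.08, -0.04, -0.045, 1],
    [-1, -0.094, -0.04, -0.052, 1],
    [-1, -0.094, -0.04, -0.052, 1],
    [-1, -0.094, -0.04, -0.052, 1],
    [-1, -0.094, -0.04, -0.052, 1],
  ],
)

```text
time: 32.85
eef_pos: [0.5572, 0.0359, 0.129]
ee_rot: [[0.009, -0.999, 0.052], [-1.0, -0.009, -0.005], [0.005, -0.052, -0.999]]
contact_force: [0.4, -0.7, 0.7]
grip_width: 0.048
```

Run:
```python
from h import *
go([.56,.041,.025],-89.5)
```

```text
at [0.5572 0.0359 0.129 ] yaw -89.5 w 0.048 F [ 0.4 -0.7  0.7] t 32.9 j6 1.42 -> xyz [-0.037  0.017  0.693] roll -0.0000
```

Request:
step_arm(
  deltas=[
    [-0.037, 0.017, 0.15, 0, 1],
    [-0.037, 0.017, 0.3, 0, 1],
    [-0.037, 0.017, 0.45, 0, 1],
    [-0.037, 0.017, 0.58, 0, 1],
    [-0.037, 0.017, 0.65, 0, 1],
    [-0.037, 0.017, 0.685, 0, 1],
    [-0.037, 0.017, 0.685, 0, 1],
    [-0.037, 0.017, 0.685, 0, 1],
  ],
)

```text
time: 33.52
eef_pos: [0.5603, 0.0404, 0.0268]
ee_rot: [[0.008, -0.999, 0.052], [-1.0, -0.008, -0.005], [0.005, -0.052, -0.999]]
contact_force: [-0.1, -1.0, -0.8]
grip_width: 0.0483
```

Request:
step_arm(
  deltas=[
    [0, 0, 0, 0, -0.4],
    [0, 0, 0, 0, -0.4],
    [0, 0, 0, 0, -0.4],
    [0, 0, -0.15, 0, -0.4],
    [0, 0, -0.35, 0, -0.4],
    [0, 0, -0.6, 0, -0.4],
    [0, 0, -0.6, 0, -0.4],
    [0, 0, -0.6, 0, -0.4],
  ],
)

```text
time: 34.18
eef_pos: [0.5576, 0.0407, 0.1199]
ee_rot: [[0.008, -0.998, 0.059], [-1.0, -0.008, -0.006], [0.006, -0.059, -0.998]]
contact_force: [-0.6, -0.2, -0.9]
grip_width: 0.0599
```

Run:
```python
from h import *
c=load('w8')
print('tray',px2w(c,[(152,167),(383,164),(375,367),(177,364)],.028))
print('handle centreline',px2w(c,[(385,272),(503,272)],.038))
go([.602,-.085,.1],0)
print(env.get_obs()['ee_rot'][:,2])
```

```text
tray [[ 0.69058105  0.17586891  0.028     ]
 [ 0.69471608 -0.01124905  0.028     ]
 [ 0.50719503 -0.01332903  0.028     ]
 [ 0.50980526  0.17231046  0.028     ]]
handle centreline [[ 0.60548981 -0.01582051  0.038     ]
 [ 0.60628061 -0.11552634  0.038     ]]
at [0.5576 0.0407 0.1199] yaw -89.5 w 0.060 F [-0.6 -0.2 -0.9] t 34.2 j6 1.43 -> xyz [ 0.84  -0.28   0.155] roll -0.2487
[ 0.0591984  -0.00552878 -0.99823093]
```

Request:
step_arm(
  deltas=[
    [0.2, 0.2, -0.1, -0.015, -0.4],
    [0.4, 0.4, -0.2, -0.03, -0.4],
    [0.6, 0.6, -0.3, -0.045, -0.4],
    [0.84, 0.7, -0.4, -0.06, -0.4],
    [0.84, 0.7, -0.5, -0.08, -0.4],
    [0.84, 0.7, -0.5, -0.1, -0.4],
    [0.84, 0.7, -0.5, -0.12, -0.4],
    [0.84, 0.7, -0.5, -0.14, -0.4],
  ],
)

```text
time: 34.85
eef_pos: [0.4488, -0.0861, 0.1888]
ee_rot: [[0.775, -0.63, 0.059], [-0.63, -0.776, -0.005], [0.049, -0.033, -0.998]]
contact_force: [-0.1, 0.6, -0.5]
grip_width: 0.0596
```

Request:
step_arm(
  deltas=[
    [0, 0, 0, -0.02, -0.4],
    [0, 0, 0, -0.04, -0.4],
    [0, 0, 0, -0.06, -0.4],
    [0, 0, 0, -0.08, -0.4],
    [0, 0, 0, -0.1, -0.4],
    [0, 0, 0, -0.11, -0.4],
    [0, 0, 0, -0.11, -0.4],
    [0, 0, 0, -0.11, -0.4],
  ],
)

```text
time: 35.52
eef_pos: [0.4482, -0.0858, 0.188]
ee_rot: [[0.998, 0.006, 0.057], [0.007, -1.0, -0.005], [0.057, 0.005, -0.998]]
contact_force: [0.2, -0.3, 0.5]
grip_width: 0.0599
```

Request:
step_arm(
  deltas=[
    [0.6, 0, 0.3, 0, -0.4],
    [1, 0, 0.5, 0, -0.4],
  ],
)

```text
time: 35.68
eef_pos: [0.5257, -0.0858, 0.1561]
ee_rot: [[0.998, 0.002, 0.06], [0.003, -1.0, -0.006], [0.06, 0.006, -0.998]]
contact_force: [0.1, -1.4, 0.6]
grip_width: 0.0599
```

Request:
step_arm(
  deltas=[
    [0, 0, 0, 0, -0.4],
    [0, 0, 0, 0, -0.4],
    [0, 0, 0, 0, -0.4],
  ],
)

```text
time: 35.93
eef_pos: [0.525, -0.0854, 0.1552]
ee_rot: [[0.998, 0.001, 0.057], [0.002, -1.0, -0.005], [0.057, 0.005, -0.998]]
contact_force: [-0.3, -0.8, -0.2]
grip_width: 0.0598
```

Run:
```python
from h import *
go([.602,-.075,.1],0)
```

```text
at [ 0.525  -0.0854  0.1552] yaw 0.1 w 0.060 F [-0.3 -0.8 -0.2] t 35.9 j6 -0.39 -> xyz [ 0.492 -0.071  0.396] roll 0.0003
```

Request:
step_arm(
  deltas=[
    [0, 0, -0.15, 0, -0.4],
    [0, 0, -0.3, 0, -0.4],
    [0, 0, -0.45, 0, -0.4],
    [0, 0, -0.6, 0, -0.4],
    [0, 0, -0.75, 0, -0.4],
    [0, 0, -0.85, 0, -0.4],
    [0, 0, -0.85, 0, -0.4],
    [0, 0, -0.85, 0, -0.4],
  ],
)

```text
time: 36.6
eef_pos: [0.5171, -0.0848, 0.2843]
ee_rot: [[0.998, 0.001, 0.061], [0.001, -1.0, -0.007], [0.061, 0.007, -0.998]]
contact_force: [-0.4, 0.1, -0.7]
grip_width: 0.0595
```

Request:
step_arm(
  deltas=[
    [0, 0, 0.3, 0, -0.4],
    [0, 0, 0.6, 0, -0.4],
    [0, 0, 0.85, 0, -0.4],
    [0, 0, 0.85, 0, -0.4],
  ],
)

```text
time: 36.93
eef_pos: [0.5183, -0.0833, 0.1484]
ee_rot: [[0.999, -0.0, 0.045], [-0.0, -1.0, -0.001], [0.045, 0.001, -0.999]]
contact_force: [-1.8, 0.8, -1.6]
grip_width: 0.06
```

Request:
step_arm(
  deltas=[
    [0, 0, -0.15, 0, -0.4],
    [0, 0, -0.3, 0, -0.4],
    [0, 0, -0.45, 0, -0.4],
    [0, 0, -0.6, 0, -0.4],
    [0, 0, -0.75, 0, -0.4],
    [0, 0, -0.85, 0, -0.4],
    [0, 0, -0.85, 0, -0.4],
    [0, 0, -0.85, 0, -0.4],
  ],
)

```text
time: 37.6
eef_pos: [0.5126, -0.0833, 0.2775]
ee_rot: [[0.999, -0.0, 0.048], [-0.0, -1.0, -0.002], [0.048, 0.002, -0.999]]
contact_force: [-0.5, 0.6, -0.5]
grip_width: 0.0596
```

Request:
step_arm(
  deltas=[
    [0, 0, 0.3, 0, -0.4],
    [0, 0, 0.6, 0, -0.4],
    [0, 0, 0.85, 0, -0.4],
    [0, 0, 0.85, 0, -0.4],
  ],
)

```text
time: 37.93
eef_pos: [0.5124, -0.0811, 0.1417]
ee_rot: [[0.999, -0.001, 0.032], [-0.001, -1.0, 0.005], [0.032, -0.005, -0.999]]
contact_force: [-1.2, 0.5, -1.0]
grip_width: 0.0596
```

Fast descents ended at the stop remove the tilt; twice more.

Request:
step_arm(
  deltas=[
    [0, 0, -0.15, 0, -0.4],
    [0, 0, -0.3, 0, -0.4],
    [0, 0, -0.45, 0, -0.4],
    [0, 0, -0.6, 0, -0.4],
    [0, 0, -0.75, 0, -0.4],
    [0, 0, -0.85, 0, -0.4],
    [0, 0, -0.85, 0, -0.4],
    [0, 0, -0.85, 0, -0.4],
  ],
)

```text
time: 38.6
eef_pos: [0.5085, -0.0818, 0.2708]
ee_rot: [[0.999, -0.001, 0.035], [-0.001, -1.0, 0.004], [0.035, -0.004, -0.999]]
contact_force: [-0.2, 0.3, 0.3]
grip_width: 0.0599
```

Request:
step_arm(
  deltas=[
    [0, 0, 0.3, 0, -0.4],
    [0, 0, 0.6, 0, -0.4],
    [0, 0, 0.85, 0, -0.4],
    [0, 0, 0.85, 0, -0.4],
  ],
)

```text
time: 38.93
eef_pos: [0.5065, -0.0789, 0.1351]
ee_rot: [[1.0, -0.001, 0.019], [-0.001, -1.0, 0.01], [0.019, -0.01, -1.0]]
contact_force: [-1.5, 1.4, -0.8]
grip_width: 0.0599
```

Request:
step_arm(
  deltas=[
    [0, 0, -0.15, 0, -0.4],
    [0, 0, -0.3, 0, -0.4],
    [0, 0, -0.45, 0, -0.4],
    [0, 0, -0.6, 0, -0.4],
    [0, 0, -0.75, 0, -0.4],
    [0, 0, -0.85, 0, -0.4],
    [0, 0, -0.85, 0, -0.4],
    [0, 0, -0.85, 0, -0.4],
  ],
)

```text
time: 39.6
eef_pos: [0.5044, -0.0803, 0.2643]
ee_rot: [[1.0, -0.001, 0.021], [-0.001, -1.0, 0.009], [0.021, -0.009, -1.0]]
contact_force: [0.1, -0.2, -0.1]
grip_width: 0.0603
```

Request:
step_arm(
  deltas=[
    [0, 0, 0.3, 0, -0.4],
    [0, 0, 0.6, 0, -0.4],
    [0, 0, 0.85, 0, -0.4],
    [0, 0, 0.85, 0, -0.4],
  ],
)

```text
time: 39.93
eef_pos: [0.5007, -0.0766, 0.1287]
ee_rot: [[1.0, -0.001, 0.005], [-0.001, -1.0, 0.015], [0.005, -0.015, -1.0]]
contact_force: [-1.7, 0.6, -0.4]
grip_width: 0.0595
```

Run:
```python
from h import *
go([.602,-.075,.1],0)
```

```text
at [ 0.5007 -0.0766  0.1287] yaw -0.1 w 0.059 F [-1.7  0.6 -0.4] t 39.9 j6 -0.39 -> xyz [ 0.675 -0.008  0.195] roll -0.0002
```

Request:
step_arm(
  deltas=[
    [0.2, 0.06, 0.05, 0, -0.4],
    [0.4, 0.12, 0.1, 0, -0.4],
    [0.675, 0.196, 0.19, 0, -0.4],
    [0.675, 0.196, 0.19, 0, -0.4],
    [0.675, 0.196, 0.19, 0, -0.4],
    [0.675, 0.196, 0.19, 0, -0.4],
  ],
)

```text
time: 40.43
eef_pos: [0.6015, -0.1055, 0.1007]
ee_rot: [[1.0, -0.001, 0.003], [-0.001, -1.0, 0.016], [0.003, -0.016, -1.0]]
contact_force: [0.1, 0.4, 0.2]
grip_width: 0.0598
```

Run:
```python
from h import *
im,c=snap('wrist','w10')
go([.602,-.106,.021],0)
print(w2px(c,[[.591,-.014,.038],[.613,-.014,.038],[.613,-.119,.038],[.591,-.119,.038]]))
```

```text
at [ 0.6013 -0.1053  0.1013] yaw -0.1 w 0.059 F [-0.4  0.  -0.4] t 40.5 j6 -0.37 -> xyz [0.002 0.013 0.535] roll -0.0002
[[302.95713208 103.09126986]
 [342.30187562 103.08942338]
 [339.49367133 276.76176428]
 [305.5135752  276.81850742]]
```

View pics/w10.png

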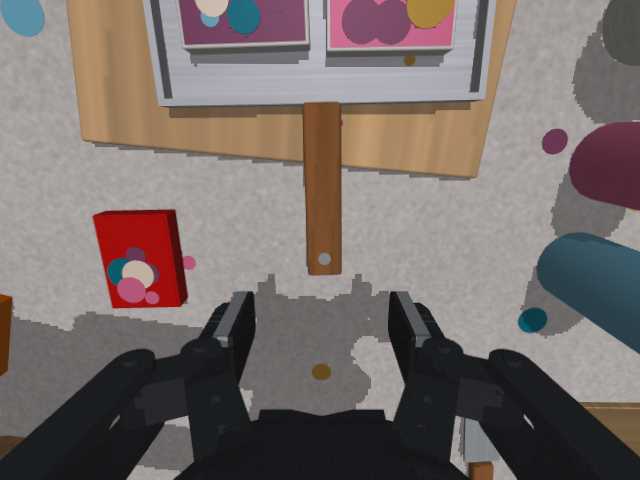

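Request:
step_arm(
  deltas=[
    [0.005, 0.01, 0.15, 0, -0.4],
    [0.005, 0.01, 0.3, 0, -0.4],
    [0.005, 0.01, 0.45, 0, -0.4],
    [0.005, 0.01, 0.53, 0, -0.4],
    [0.005, 0.01, 0.53, 0, -0.4],
    [0.005, 0.01, 0.53, 0, 1],
    [0.005, 0.01, 0.53, 0, 1],
    [0.005, 0.01, 0.53, 0, 1],
  ],
)

```text
time: 41.15
eef_pos: [0.6035, -0.106, 0.0237]
ee_rot: [[1.0, -0.001, 0.007], [-0.001, -1.0, 0.014], [0.007, -0.014, -1.0]]
contact_force: [0.6, 0.2, 0.5]
grip_width: 0.0242
```

Request:
step_arm(
  deltas=[
    [0, 0, 0, 0, 1],
    [0, 0, 0, 0, 1],
    [0, 0, 0, 0, 1],
    [0, 0, 0, 0, 1],
  ],
)

```text
time: 41.48
eef_pos: [0.6033, -0.106, 0.0239]
ee_rot: [[1.0, -0.001, 0.007], [-0.001, -1.0, 0.014], [0.007, -0.014, -1.0]]
contact_force: [-2.2, -1.1, 1.7]
grip_width: 0.0207
```

Run:
```python
from h import *
go([.5706,-.106,.021],-5.3)
```

```text
at [ 0.6033 -0.106   0.0239] yaw -0.0 w 0.021 F [-2.2 -1.1  1.7] t 41.5 j6 -0.38 -> xyz [-0.218  0.     0.018] roll 0.0146
```

Request:
step_arm(
  deltas=[
    [-0.03, 0, 0, 0.002, 1],
    [-0.06, 0, 0, 0.004, 1],
    [-0.09, 0, 0, 0.006, 1],
    [-0.12, 0, 0, 0.008, 1],
    [-0.15, 0, 0, 0.01, 1],
    [-0.18, 0, 0, 0.012, 1],
    [-0.21, 0, 0, 0.0146, 1],
    [-0.218, 0, 0, 0.0146, 1],
  ],
)

```text
time: 42.15
eef_pos: [0.5702, -0.1061, 0.0239]
ee_rot: [[0.996, -0.094, 0.008], [-0.094, -0.995, 0.014], [0.006, -0.015, -1.0]]
contact_force: [2.4, 0.4, -1.3]
grip_width: 0.0206
```

Run:
```python
from h import *
a=np.array([.0924,.9957])
g=np.array([.5952,.1587])-a*.12
go([*g,.024],-5.3)
```

```text
at [ 0.5702 -0.1061  0.0239] yaw -5.4 w 0.021 F [ 2.4  0.4 -1.3] t 42.1 j6 -0.30 -> xyz [ 0.001 -0.973  0.014] roll -0.0003
```

Request:
step_arm(
  deltas=[
    [0, -0.04, 0, 0, 1],
    [0, -0.1, 0, 0, 1],
    [0, -0.17, 0, 0, 1],
    [0, -0.24, 0.003, 0, 1],
    [0, -0.31, 0.004, 0, 1],
    [0, -0.38, 0.005, 0, 1],
    [0, -0.45, 0.006, 0, 1],
    [0, -0.5, 0.007, 0, 1],
  ],
)

```text
time: 42.82
eef_pos: [0.5772, -0.0296, 0.0239]
ee_rot: [[0.996, -0.093, 0.007], [-0.093, -0.996, 0.015], [0.006, -0.015, -1.0]]
contact_force: [0.2, -3.0, -0.7]
grip_width: 0.0204
```

Request:
step_arm(
  deltas=[
    [0, -0.06, 0, 0, 1],
    [0, -0.12, 0, 0, 1],
    [0, -0.18, 0, 0, 1],
    [0, -0.24, 0.003, 0, 1],
    [0, -0.31, 0.004, 0, 1],
    [0, -0.38, 0.005, 0, 1],
    [0, -0.45, 0.006, 0, 1],
    [0, -0.5, 0.007, 0, 1],
  ],
)

```text
time: 43.48
eef_pos: [0.5843, 0.0465, 0.024]
ee_rot: [[0.996, -0.093, 0.007], [-0.093, -0.996, 0.015], [0.006, -0.015, -1.0]]
contact_force: [1.3, -2.5, -2.7]
grip_width: 0.0205
```

Run:
```python
from h import *
snap('top','t2')
a=np.array([.0924,.9957])
g=np.array([.5952,.1587])-a*.04
go([*g,.024],-5.3)
```

```text
at [0.5844 0.0477 0.024 ] yaw -5.3 w 0.021 F [ 1.8  3.4 -3.1] t 43.5 j6 -0.04 -> xyz [ 0.003 -0.477  0.008] roll -0.0000
```

Request:
step_arm(
  deltas=[
    [0, -0.06, 0, 0, 1],
    [0, -0.12, 0, 0, 1],
    [0, -0.18, 0, 0, 1],
    [0, -0.24, 0.003, 0, 1],
    [0, -0.31, 0.004, 0, 1],
    [0, -0.38, 0.005, 0, 1],
    [0, -0.45, 0.006, 0, 1],
    [0, -0.48, 0.007, 0, 1],
  ],
)

```text
time: 44.2
eef_pos: [0.5911, 0.1212, 0.0242]
ee_rot: [[0.996, -0.092, 0.008], [-0.092, -0.996, 0.016], [0.006, -0.017, -1.0]]
contact_force: [1.3, -3.0, -3.0]
grip_width: 0.0205
```

Request:
step_arm(
  deltas=[
    [0, 0, 0, 0, 1],
    [0, 0, 0, 0, 0.1],
    [0, 0, 0, 0, 0.1],
    [0, 0, -0.1, 0, 0.1],
    [0, 0, -0.25, 0, 0.1],
    [0, 0, -0.4, 0, 0.1],
    [0, 0, -0.4, 0, 0.1],
  ],
)

```text
time: 44.78
eef_pos: [0.5935, 0.1202, 0.0889]
ee_rot: [[0.996, -0.092, 0.015], [-0.092, -0.996, 0.017], [0.014, -0.018, -1.0]]
contact_force: [-0.3, -0.4, 0.7]
grip_width: 0.0383
```

Run:
```python
from h import *
a=np.array([.0924,.9957])
g=np.array([.5952,.1587])-a*(.04+.045)
go([*g,.09],-95.3)
```

```text
at [0.5935 0.1202 0.0889] yaw -5.3 w 0.038 F [-0.3 -0.4  0.7] t 44.8 j6 0.09 -> xyz [-0.012  0.31  -0.013] roll -0.2499
```

Request:
step_arm(
  deltas=[
    [0, 0.1, 0, 0.01, 0.1],
    [0, 0.2, 0, 0.02, 0.5],
    [0, 0.3, 0, 0.04, 1],
    [0, 0.4, 0, 0.06, 1],
    [0, 0.4, 0, 0.08, 1],
    [0, 0.4, 0, 0.1, 1],
    [0, 0.4, 0, 0.12, 1],
    [0, 0.4, 0, 0.14, 1],
  ],
)

```text
time: 45.45
eef_pos: [0.5876, 0.0601, 0.0875]
ee_rot: [[0.562, -0.827, 0.015], [-0.827, -0.561, 0.017], [-0.006, -0.022, -1.0]]
contact_force: [-0.3, 1.0, -0.6]
grip_width: -0.0
```

Request:
step_arm(
  deltas=[
    [0, 0, 0, 0.02, 1],
    [0, 0, 0, 0.04, 1],
    [0, 0, 0, 0.06, 1],
    [0, 0, 0, 0.08, 1],
    [0, 0, 0, 0.1, 1],
    [0, 0, 0, 0.11, 1],
    [0, 0, 0, 0.11, 1],
    [0, 0, 0, 0.11, 1],
  ],
)

```text
time: 46.12
eef_pos: [0.5873, 0.06, 0.0873]
ee_rot: [[-0.093, -0.996, 0.014], [-0.996, 0.093, 0.018], [-0.019, -0.013, -1.0]]
contact_force: [-0.4, 0.2, -0.4]
grip_width: 0.0001
```

Run:
```python
from h import *
a=np.array([.0924,.9957])
e=np.array([.5911,.1212])-a*.013; print('handle end',e)
g=np.array([.6035,.2483])-a*.1875
go([*g,.022],-95.3)
```

```text
handle end [0.5898988 0.1082559]
at [0.5873 0.06   0.0873] yaw -95.3 w 0.000 F [-0.4  0.2 -0.4] t 46.1 j6 1.55 -> xyz [-0.001  0.014  0.435] roll -0.0000
```

Request:
step_arm(
  deltas=[
    [0, 0.01, 0.15, 0, 1],
    [0, 0.01, 0.3, 0, 1],
    [0, 0.01, 0.43, 0, 1],
    [0, 0.01, 0.43, 0, 1],
    [0, 0.01, 0.43, 0, 1],
  ],
)

```text
time: 46.53
eef_pos: [0.5857, 0.0614, 0.0218]
ee_rot: [[-0.091, -0.996, 0.011], [-0.996, 0.091, 0.018], [-0.019, -0.01, -1.0]]
contact_force: [0.9, 0.1, 0.1]
grip_width: -0.0001
```

Request:
step_arm(
  deltas=[
    [-0.06, 0, 0, 0, 1],
    [-0.12, 0, 0, 0, 1],
    [-0.18, 0, 0, 0, 1],
    [-0.24, 0, 0, 0, 1],
    [-0.3, 0, 0, 0, 1],
    [-0.35, 0, 0, 0, 1],
    [-0.4, 0, 0, 0, 1],
    [-0.4, 0, 0, 0, 1],
  ],
)

```text
time: 47.2
eef_pos: [0.5915, 0.1229, 0.0234]
ee_rot: [[-0.09, -0.996, 0.012], [-0.996, 0.09, 0.019], [-0.02, -0.011, -1.0]]
contact_force: [0.1, 0.7, -0.3]
grip_width: 0.0003
```

Request:
step_arm(
  deltas=[
    [-0.02, 0, 0, 0, 1],
    [-0.04, 0, 0, 0, 1],
    [-0.06, 0, 0, 0, 1],
    [-0.07, 0, 0, 0, 1],
    [-0.07, 0, 0, 0, 1],
    [-0.07, 0, 0, 0, 1],
  ],
)

```text
time: 47.7
eef_pos: [0.5924, 0.1337, 0.0235]
ee_rot: [[-0.09, -0.996, 0.012], [-0.996, 0.09, 0.019], [-0.02, -0.01, -1.0]]
contact_force: [0.2, -0.8, 0.2]
grip_width: -0.0002
```

Request:
step_arm(
  deltas=[
    [-0.02, 0, 0, 0, 1],
    [-0.04, 0, 0, 0, 1],
    [-0.06, 0, 0, 0, 1],
    [-0.07, 0, 0, 0, 1],
    [-0.07, 0, 0, 0, 1],
  ],
)

```text
time: 48.12
eef_pos: [0.5913, 0.1365, 0.0235]
ee_rot: [[-0.088, -0.996, 0.006], [-0.996, 0.088, 0.008], [-0.008, -0.006, -1.0]]
contact_force: [-8.4, -32.6, 6.3]
grip_width: -0.0002
```

Run:
```python
from h import *
im,c=snap('wrist','w11')
print(w2px(c,[[.5903,.1082,.038],[.5940,.1457,.038]]))
go([.59,.14,.02],-95.3)
cv2.imwrite('pics/w11c.png',cv2.convertScaleAbs(im[:,:,::-1],alpha=1.5,beta=10))
```

```text
[[388.34626015 315.68022926]
 [298.55957541 314.35279377]]
at [0.5913 0.1365 0.0235] yaw -95.1 w -0.000 F [ -7.3 -31.6   7.4] t 48.2 j6 1.69 -> xyz [-0.022  0.011  0.023] roll 0.0006
```

View pics/w11c.png

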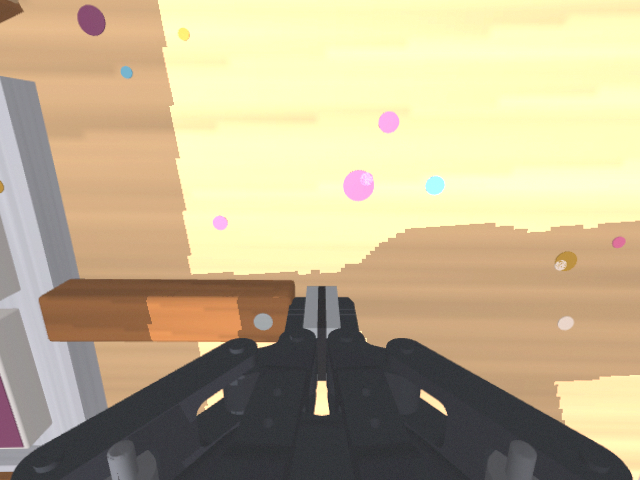

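Request:
step_arm(
  deltas=[
    [0.08, 0, 0, 0, 1],
    [0.15, 0, 0, 0, 1],
    [0.2, 0, -0.15, 0, 1],
    [0.2, 0, -0.3, 0, 0.7],
    [0.2, 0, -0.5, 0, 0.3],
    [0.2, 0, -0.7, 0, 0.3],
    [0.2, 0, -0.9, 0, 0.3],
    [0.2, 0, -0.95, 0, 0.3],
  ],
)

```text
time: 48.83
eef_pos: [0.5906, 0.1063, 0.1714]
ee_rot: [[-0.088, -0.996, 0.016], [-0.996, 0.089, 0.009], [-0.011, -0.015, -1.0]]
contact_force: [0.7, 0.2, 0.2]
grip_width: 0.03
```

Request:
step_arm(
  deltas=[
    [0, 0, -0.15, -0.02, 0.3],
    [0, 0, -0.3, -0.04, 0.3],
    [0, 0, -0.45, -0.06, 0.3],
    [0, 0, -0.6, -0.08, 0.3],
    [0, 0, -0.7, -0.1, 0.3],
    [0, 0, -0.7, -0.12, 0.3],
    [0, 0, -0.7, -0.12, 0.3],
    [0, 0, -0.7, -0.12, 0.3],
  ],
)

```text
time: 49.5
eef_pos: [0.5887, 0.1058, 0.2758]
ee_rot: [[0.615, -0.788, 0.015], [-0.789, -0.615, 0.01], [0.001, -0.018, -1.0]]
contact_force: [-0.1, 0.3, -0.6]
grip_width: 0.0298
```

Run:
```python
from h import *
go([.4645,.2737,.26],-15.3);print(env.get_obs()['ee_rot'][:,2])
```

```text
at [0.5887 0.1058 0.2758] yaw -52.0 w 0.030 F [-0.1  0.3 -0.6] t 49.5 j6 0.89 -> xyz [-1.392 -0.034  0.104] roll -0.1021
[ 0.01524677  0.01033665 -0.99983033]
```

Request:
step_arm(
  deltas=[
    [-0.18, 0, 0, -0.02, 0.3],
    [-0.35, 0, 0, -0.04, 0.3],
    [-0.53, 0, 0, -0.06, 0.3],
    [-0.7, -0.02, 0, -0.08, 0.3],
    [-0.85, -0.03, 0, -0.1, 0.3],
    [-0.95, -0.034, 0, -0.102, 0.3],
    [-0.95, -0.034, 0, -0.102, 0.3],
    [-0.95, -0.034, 0, -0.102, 0.3],
  ],
)

```text
time: 50.17
eef_pos: [0.5044, 0.2219, 0.2748]
ee_rot: [[0.964, -0.266, 0.014], [-0.266, -0.964, 0.01], [0.011, -0.013, -1.0]]
contact_force: [0.1, 0.4, -0.6]
grip_width: 0.0297
```

Run:
```python
from h import *
go([.4645,.2735,.26],-15.3)
```

```text
at [0.5044 0.2219 0.2748] yaw -15.4 w 0.030 F [ 0.1  0.4 -0.6] t 50.2 j6 0.48 -> xyz [-0.349 -0.26   0.099] roll -0.0003
```

Request:
step_arm(
  deltas=[
    [-0.17, -0.13, 0.05, 0, 0.1],
    [-0.35, -0.26, 0.1, 0, 0.1],
    [-0.35, -0.26, 0.1, 0, 0.1],
    [-0.35, -0.26, 0.1, 0, 0.1],
    [-0.35, -0.26, 0.1, 0, 0.1],
    [-0.35, -0.26, 0.1, 0, 0.1],
  ],
)

```text
time: 50.67
eef_pos: [0.4655, 0.2726, 0.2598]
ee_rot: [[0.963, -0.268, 0.014], [-0.268, -0.963, 0.01], [0.011, -0.013, -1.0]]
contact_force: [-0.0, -0.1, -0.2]
grip_width: 0.0386
```

Run:
```python
from h import *
im,c=snap('wrist','w12')
go([.4645,.2735,.178],-15.3)
d=(im.max(2)<45).astype(np.uint8)
u=w2px(c,[[.4645,.2737,.202]])[0].astype(int);print(u)
cr=np.ascontiguousarray(im[max(0,u[1]-130):u[1]+130,max(0,u[0]-200):u[0]+200,::-1])
cv2.imwrite('pics/w12c.png',cv2.convertScaleAbs(cv2.resize(cr,None,fx=2,fy=2)[:600,:800],alpha=1.8,beta=20))
```

```text
at [0.4655 0.2726 0.2599] yaw -15.6 w 0.039 F [ 0.7 -0.5 -0.4] t 50.7 j6 0.59 -> xyz [-0.014  0.003  0.546] roll -0.0007
[319 258]
```

Request:
step_arm(
  deltas=[
    [-0.01, 0, 0.15, -0.0007, 0.1],
    [-0.01, 0, 0.3, -0.0007, 0.1],
    [-0.01, 0, 0.45, -0.0007, 0.1],
    [-0.01, 0, 0.54, -0.0007, 0.1],
    [-0.01, 0, 0.54, -0.0007, 0.1],
    [-0.01, 0, 0.54, -0.0007, 1],
    [-0.01, 0, 0.54, -0.0007, 1],
    [-0.01, 0, 0.54, -0.0007, 1],
  ],
)

```text
time: 51.38
eef_pos: [0.4663, 0.2737, 0.1803]
ee_rot: [[0.964, -0.264, 0.017], [-0.265, -0.964, 0.01], [0.013, -0.014, -1.0]]
contact_force: [0.9, -1.4, 0.1]
grip_width: 0.0108
```

Request:
step_arm(
  deltas=[
    [0, 0, 0, 0, 1],
    [0, 0, 0, 0, 1],
    [0, 0, 0, 0, 1],
  ],
)

```text
time: 51.63
eef_pos: [0.4663, 0.2737, 0.1803]
ee_rot: [[0.964, -0.264, 0.017], [-0.265, -0.964, 0.01], [0.013, -0.014, -1.0]]
contact_force: [1.5, 0.6, -5.1]
grip_width: 0.011
```

Run:
```python
from h import *
o=env.get_obs();e=np.array(o['eef_pos']);a=np.array([.9957,-.0924])*.095
go([e[0]+a[0],e[1]+a[1],e[2]])
```

```text
at [0.4663 0.2737 0.1803] yaw -15.3 w 0.011 F [ 1.5  0.6 -5.1] t 51.6 j6 0.59 -> xyz [ 0.624 -0.11   0.01 ] roll 0.0000
```

Request:
step_arm(
  deltas=[
    [0.08, -0.014, 0, 0, 1],
    [0.16, -0.028, 0, 0, 1],
    [0.24, -0.042, 0, 0, 1],
    [0.32, -0.056, 0, 0, 1],
    [0.4, -0.07, 0, 0, 1],
    [0.48, -0.085, 0, 0, 1],
    [0.56, -0.099, 0, 0, 1],
    [0.61, -0.108, 0, 0, 1],
  ],
)

```text
time: 52.3
eef_pos: [0.5601, 0.2648, 0.1804]
ee_rot: [[0.964, -0.265, 0.015], [-0.265, -0.964, 0.01], [0.012, -0.014, -1.0]]
contact_force: [-1.6, 2.1, -9.4]
grip_width: 0.0107
```

Request:
step_arm(
  deltas=[
    [0, 0, 0, 0, 1],
    [0, 0, 0, 0, 1],
  ],
)

```text
time: 52.47
eef_pos: [0.5617, 0.2647, 0.1804]
ee_rot: [[0.964, -0.265, 0.016], [-0.266, -0.964, 0.011], [0.013, -0.015, -1.0]]
contact_force: [1.6, -0.4, -6.2]
grip_width: 0.0106
```

Request:
step_arm(
  deltas=[
    [0, 0, 0, 0.018, 1],
    [0, 0, 0, 0.036, 1],
    [0, 0, 0, 0.054, 1],
    [0, 0, 0, 0.072, 1],
    [0, 0, 0, 0.09, 1],
    [0, 0, 0, 0.108, 1],
    [0, 0, 0, 0.115, 1],
    [0, 0, 0, 0.115, 1],
  ],
)

```text
time: 53.13
eef_pos: [0.5618, 0.2632, 0.1804]
ee_rot: [[0.546, -0.837, 0.017], [-0.838, -0.546, 0.008], [0.003, -0.019, -1.0]]
contact_force: [1.0, -5.3, -6.4]
grip_width: 0.0105
```

Run:
```python
from h import *
go([.558,.265,.178],-95.8);print(env.get_obs()['wrist_torque'])
```

```text
at [0.5618 0.2632 0.1804] yaw -56.9 w 0.011 F [ 1.  -5.3 -6.4] t 53.1 j6 1.25 -> xyz [-0.024  0.015  0.015] roll 0.1081
[-1.03788118 -0.13064577 -0.02259067]
```

Request:
step_arm(
  deltas=[
    [0, 0, 0, 0.018, 1],
    [0, 0, 0, 0.036, 1],
    [0, 0, 0, 0.054, 1],
    [0, 0, 0, 0.072, 1],
    [0, 0, 0, 0.09, 1],
    [0, 0, 0, 0.107, 1],
    [0, 0, 0, 0.108, 1],
    [0, 0, 0, 0.108, 1],
  ],
)

```text
time: 53.8
eef_pos: [0.562, 0.2605, 0.1804]
ee_rot: [[-0.099, -0.995, 0.017], [-0.995, 0.099, 0.003], [-0.005, -0.017, -1.0]]
contact_force: [0.9, -8.2, -5.3]
grip_width: 0.0108
```

Run:
```python
from h import *
go([.558,.265,.178],-95.8);print(env.get_obs()['wrist_torque'])
```

```text
at [0.562  0.2605 0.1804] yaw -95.7 w 0.011 F [ 0.9 -8.2 -5.3] t 53.8 j6 1.93 -> xyz [-0.027  0.03   0.016] roll 0.0003
[-1.74231372 -0.09846655  0.12013987]
```

Request:
step_arm(
  deltas=[
    [0, 0, 0, 0, 0.3],
    [0, 0, 0, 0, -0.2],
    [0, 0, 0, 0, -0.4],
    [0, 0, -0.1, 0, -0.4],
    [0, 0, -0.3, 0, -0.4],
    [0, 0, -0.5, 0, -0.4],
    [0, 0, -0.7, 0, -0.4],
    [0, 0, -0.7, 0, -0.4],
  ],
)

```text
time: 54.47
eef_pos: [0.5629, 0.2616, 0.2938]
ee_rot: [[-0.098, -0.995, 0.031], [-0.995, 0.098, 0.007], [-0.01, -0.03, -1.0]]
contact_force: [1.2, 0.8, 0.5]
grip_width: 0.0598
```

Request:
step_arm(
  deltas=[
    [0.3, 0, 0, 0, -0.4],
    [0.6, 0, 0, 0, -0.4],
    [0.9, 0.2, 0, 0, -0.4],
    [0.9, 0.4, 0, 0, -0.4],
    [0.9, 0.5, 0, 0, -0.4],
    [0.9, 0.5, 0, 0, -0.4],
    [0.9, 0.5, 0, 0, -0.4],
  ],
)

```text
time: 55.05
eef_pos: [0.4753, 0.1349, 0.2915]
ee_rot: [[-0.097, -0.995, 0.034], [-0.995, 0.098, 0.008], [-0.011, -0.033, -0.999]]
contact_force: [0.5, 0.1, 0.9]
grip_width: 0.0598
```

Run:
```python
from h import *
im,c=snap('wrist','w13'); s,cs=snap('scene','s2')
go([.5,.1,.3])
A=cv2.convertScaleAbs(cv2.resize(im[:300,:400,::-1],(400,300)),alpha=1.7,beta=15)
B=cv2.convertScaleAbs(cv2.resize(s[80:305,250:550,::-1],(400,300),interpolation=cv2.INTER_CUBIC),alpha=1.7,beta=15)
C=cv2.convertScaleAbs(cv2.resize(s[:,:,::-1],(400,300)),alpha=1.5)
D=cv2.convertScaleAbs(cv2.resize(im[:,:,::-1],(400,300)),alpha=1.5)
cv2.imwrite('pics/fin.png',np.vstack([np.hstack([A,B]),np.hstack([D,C])]))
```

```text
at [0.4763 0.1351 0.291 ] yaw -95.6 w 0.060 F [ 0.7  0.4 -0.1] t 55.1 j6 1.71 -> xyz [ 0.217 -0.182 -0.056] roll 0.0000
```

View pics/fin.png

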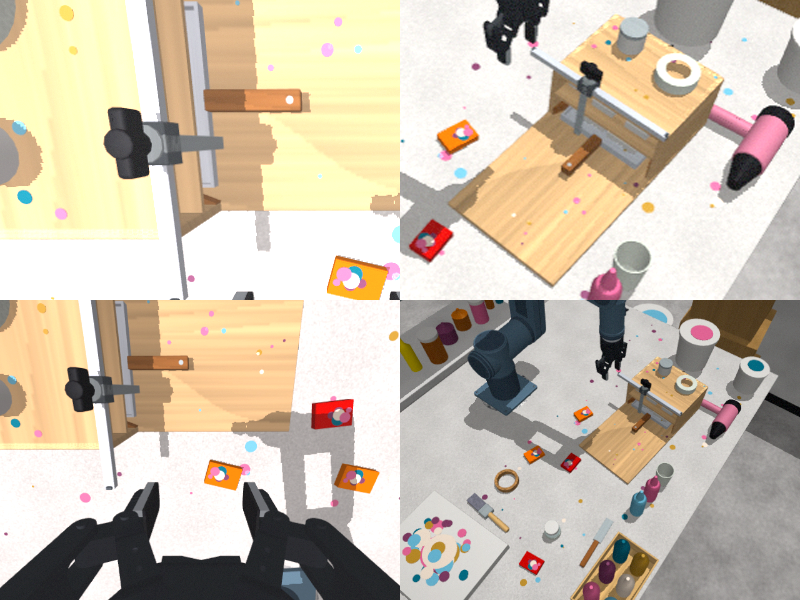

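Run:
```python
from h import *
c=load('w13');a=np.array([.0924,.9957]);b=np.array([-.9957,.0924])
def rk(p,z):
    w=px2w(c,p,z)[:,:2]-np.array([.6035,.2483]); return np.round(np.c_[w@a,w@b]*1000,1)
print('handle end',rk([(300,100)],.038)); print('rim front',rk([(203,5),(216,187)],.028))
print('bar lower end',rk([(222,145)],.016)); print('apron front', rk([(466,0),(441,215)],.012), 'apron left',rk([(230,211),(390,211)],.012))
print('wing',rk([(128,144),(121,110),(135,178)],.202),'rail front',rk([(157,0),(182,290)],.165))
```

```text
handle end [[-99.2   3.6]]
rim front [[ -0.5 -88.6]
 [  3.   98.2]]
bar lower end [[-4.6 50.4]]
apron front [[-275.3  -96. ]
 [-270.7  135.8]] apron left [[  -6.8  130.3]
 [-207.1  130.6]]
wing [[ 3.1 47.5]
 [ 4.2 26.5]
 [ 2.  69.6]] rail front [[-11.7 -46.7]
 [ -3.7 168.5]]
```

```bash
python3 -c "
from workcell import env
print(env.close_job())"
```

```text
the job is handed in; nothing more can be done
None
```

The job is done and handed in after about 55 s of robot time. I loosened the knob by 80° and slid the bar to the parked end. I then laid the four white-edged canvases (white, blue, pink, purple) flat, face up and side by side in the tray. Finally I pushed the tray home, slid the bar back in front of the rim left of the handle, and turned the knob back 80°. The red and orange look-alikes were left where they stood.

**Checks that agreed:**
- **Tray:** the final push stalled at about 32 N against the end stop. In the last picture the rim measured about 1 mm inside the front face, against 2 mm expected.
- **Bar:** it measured about 50 mm left of the bay's centre line, so its joint is about 0.095.
- **Knob:** the wing is within about 2–3° of the rail.
- **Everything else:** the other things in view looked unmoved.

**What failed or disagreed:**
- **Pink canvas:** the first grasp was too high and slipped off, pushing the canvas about 2 cm. I grasped it again lower down and it held.
- **Tilt:** the tool drifted up to about 3° during the canvas moves. I corrected it before gripping the tray handle.
- **Handle end:** it measured about 4 mm further in than predicted, and the tray about 4 mm left of my estimated centre line. I put both down to camera calibration and my rack estimate.
- **Canvases in the bay:** I saw the first three flat in the tray, and only edges of the purple and pink ones before the push. I did not look at them again once the tray was in the bay.

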